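Stack a tote on its bail arms over the clay jars

TASK

Swing both wire bails of the tote that holds the clay jars up and over the tote and press each down until it snaps home under its catches. Then set the empty tote on top, squarely and gently, so that the bails sit in the channels under it, and let go. Do not touch the soft clay jars, with the fingers or the tote, and do not shove the glasses case or the brush.

Things in the scene. Friction and masses are not known exactly. Their poses are not given: they have to be found in the camera images.
- tote: the filled tote, grey plastic, 280 mm long (its y axis), 190 mm wide (x axis), rim 100 mm high, walls tapered to a 248 x 158 mm foot; heavy, it does not move. Origin: centre of its underside, z up. Its wire bails pivot on lines along x at y = +122 mm (bail a) and -122 mm (bail b), 92 mm up. Four sprung catches stand at the rim (x = +-100, y = +-83 mm, tops 111 mm up)
- bail_a (a joint): swing of the bail at the tote's +y end, rad: 0 hanging outward on its stop (25 degrees below level), 0.44 level outward, 2.01 straight up, about 3.0 lying on top of its catches, 3.37 home on the rim under the catches. Friction holds it where it is left. Passing the catches takes about 8 to 15 N down on the cross bar; then it snaps under and stays
- bail_a_bar (a point): middle of the cross bar of bail a: round steel wire 8 mm thick and 210 mm long, parallel to the tote's x axis, 58 mm from its pivot line. Home it lies across the rim, 65 mm from the tote's middle towards its own end, bar axis 104 mm above the tote's underside
- bail_b (a joint): swing of the bail at the tote's -y end, same values as bail_a
- bail_b_bar (a point): middle of the cross bar of bail b, as bail_a_bar
- crate_mid (a point): centre, half-way up, of the empty tote: same make and size, loose, 0.45 to 0.7 kg, y along its length, z up, underside 50 mm below this point, rim 50 mm above. Its own bails are home already (cross bars 65 mm each side of the middle, axis 54 mm above this point). Stacked home, this point is 152 mm above the filled tote's underside
- crate_rail (a point): middle of the grip rail of the empty tote's divider, by which it is lifted: the rail runs along the tote's x axis, 12 mm thick (in y), 180 mm long, 24 mm high, its top 12 mm above this point, flush with the rim; the divider below it is 5 mm thick
- crate_foot (a point): centre of the empty tote's underside. There, 65 mm each side of the middle, two channels run along x, 12 mm wide and 6 mm deep, that drop over the filled tote's bails. Stacked home, this point is 102 mm above the filled tote's underside; 108 mm if the ribs beside the channels still ride on the bails. Either way round will do
- round_jar_mid (a point): centre of an unfired lidded clay jar with a round belly, 94 mm across, 84 mm tall, standing on the filled tote's floor (9 mm up) under the place of bail a; its lid, 88 mm across, tops out 93 mm above the tote's underside. Soft: nothing may touch it
- straight_jar_mid (a point): centre of an unfired lidded clay jar with straight sides, 88 mm across its lid, 84 mm tall, standing likewise under the place of bail b. Soft: nothing may touch it
- glasses_case: red glasses case lying on the table, 160 x 62 x 43 mm, origin under its middle
- brush: flat brush lying on the table, 195 x 56 x 20 mm, origin under it near its middle

How it is judged:
By the outcome, as a careful person would: the job done as asked, in the order asked, and still so for the second after the job is handed in, with the robot touching nothing.
It also fails if it takes over 72 s, if anything falls off the work surface, if the arm or the gripper's body presses on something with over 40 N, if the wrist force passes 120 N, or if a joint passes its speed limit or range.

ROBOT

A 7-joint arm with a two-finger parallel gripper is mounted at the origin on the work surface. World frame = base frame: x ahead of the robot, y to its left, z up, the work surface at z = 0. Lengths are in m, angles in rad, forces in N, time in s.
With the tool pointing down it reaches from about 0.35 to 0.9 m from the base axis. Payload 8.1 kg.
Tool frame: the origin (TCP) lies midway between the tips of the shut fingers; the grasp point (between the pads) lies 19 mm behind it (hold_point_z is the distance from the TCP to the grasp point, in m); z points along the fingers, y is the direction in which the jaws open and shut (so a half turn about z gives the same grasp; the last joint's range is limited). The gripper opens to 85 mm and grips with 20 to 120 N. Pads are 22 mm wide; open, the fingers measure 114 mm over their backs; the gripper's body (76 mm by 85 mm) begins 54 mm behind the grasp point. The pads swing forward as they close: fully open they stand 13 mm farther back than shut.
Start: joints at [-1.367, 0.434, 0.025, 1.573, -0.012, 1.134, -0.075], TCP at [0.189, 0.596, 0.208] pointing down, gripper open.
Joint ranges: [-2.62, 2.62], [-0.44, 2.09], [-1.27, 1.32], [0.08, 2.57], [-1.32, 4.46], [0.12, 2], [-2.74, 2.74]. Speed limits (rad/s): [2.22, 2.22, 3.01, 3.01, 3.14, 3.14, 3.14].

INTERFACE

Orientations are given as a unit quaternion [w, x, y, z].
In Python, from bench import state, read_camera, sign_off, hold_point_z gives the robot as it stands.
- The arm moves only by the shell command python3 -m handwheel 'ROWS' [OPENING] [FORCE]. ROWS is JSON, a list of rows, each a list of 6 numbers: the shift along the world's x, y, z in cm, then the turn, a rotation vector about the world's x, y, z in degrees. In form: [[dx, dy, dz, rx, ry, rz], ...]. A call has exactly 5 rows; each row is the pose to reach, as a shift and turn from the pose measured when the call began; what a row does not reach only later rows make up. A row lasts 1/8 s, in which the tool goes at most 62.5 mm and 10.7 degrees, less where a joint would pass 70% of its speed; a pose out of reach is approached as far as the arm can. A call with a gripper value outside its range is refused whole. OPENING is the finger opening in cm, from 0 to 8.54, set as the call begins (- or left out, the last holds). The fingers move at their own pace and stop on an object; FORCE is the grip in N (left out, the last holds). Time passes only in rows, so rows that repeat a pose let the fingers close, or fill a call up. It gives the time, the measured TCP pose, the force and the opening at its end, in the units of the state.
- state(): the state, without advancing time (a new reading comes with each control period).
- read_camera(name): name is "side" or "top"; returns a dict with "frame" (384x512x3 uint8, blue, green, red), "range_z" (384x512 float32, m along the optical axis (not along the pixel's ray), 0 where there is no reading), "fx", "fy", "cx", "cy" (pixels), "position" and "attitude" of the camera in the world. Camera axes: x right, y down, z forward; pixel columns grow to the right and rows downward; lengths in m; the calibration is good to about 2 mm. A picture is of the moment at which its call begins.
- sign_off(): hands the job in, once; it reports no verdict.
The state is a dict: "time": time; "q": joint angles; "joint_vel": joint speeds; "tau": joint torques, N m; "tool_pos": TCP position; "ee_rot": TCP orientation; "force": force on the tool from outside, world axes, zero at the start; "torque": the same for the moment, N m; "width": finger opening in m.
Only numpy, scipy, OpenCV 4.12 (cv2) and the standard library are available. Lean on these libraries where they do the work, as an engineer would, in place of code of your own. Each camera call takes 0.05 s, during which the arm holds its last target.

## Working session

There is one attempt and no reset: what is moved stays moved. The work goes in short steps, Python scripts to look and compute and a shell command to move; the robot and the scene stay as the last step left them, time stands still between calls to the robot, and variables do not carry over. Pictures are saved under pics/ and viewed, and the job is handed in when it is done.

```bash
ls; mkdir -p pics
cat > h.py <<'E'
import numpy as np, cv2
from bench import state, read_camera, sign_off, hold_point_z
from scipy.spatial.transform import Rotation as R
def rot(q): return R.from_quat([q[1],q[2],q[3],q[0]])
def cam(n): 
    c=read_camera(n); np.savez('%s.npz'%n, **c); return c
def cloud(c):
    z=c['range_z']; v,u=np.mgrid[0:384,0:512]
    P=np.stack([(u-c['cx'])/c['fx']*z,(v-c['cy'])/c['fy']*z,z],-1)
    W=P@rot(c['attitude']).as_matrix().T+np.asarray(c['position']); W[z==0]=np.nan
    return W
def proj(c,p):
    q=rot(c['attitude']).inv().apply(np.asarray(p)-np.asarray(c['position']))
    return c['fx']*q[...,0]/q[...,2]+c['cx'], c['fy']*q[...,1]/q[...,2]+c['cy']
E
python3 - <<'E'
from h import *
print(state(), hold_point_z)
for n in('side','top'):
    c=cam(n); print(n,c['position'],c['attitude'],c['fx'],c['cx'],c['cy']); cv2.imwrite('pics/%s0.png'%n,cv2.resize(c['frame'],(800,600)))
E
```

```text
pics
{'time': 0.0, 'q': array([-1.36660357,  0.43524296,  0.02497728,  1.57411581, -0.01163899,
        1.13397411, -0.07510148]), 'joint_vel': array([ 0.00061489, -0.00030863, -0.0007676 , -0.00070552, -0.00092776,
        0.0002443 ,  0.000655  ]), 'tau': array([ 9.57465727e-05, -6.70448256e+01,  1.02534145e+00, -3.16232264e+01,
        1.55902404e-02,  1.21229325e-02,  1.14447971e-05]), 'tool_pos': array([0.18863393, 0.59528164, 0.20720638]), 'ee_rot': array([-6.63463414e-05,  1.52840876e-01,  9.88250490e-01, -7.94725325e-04]), 'force': array([ 0.17500929, -0.30418229,  0.06791299]), 'torque': array([0.00267414, 0.01286246, 0.00261855]), 'width': 0.08576246263181406} 0.0187
side [ 0.14123028 -1.11160183  0.73039498] [-0.50180716  0.83963041 -0.17914078  0.10544629] 443.6313710418968 255.27455354265746 192.3097216347403
top [ 0.43632219 -0.01599607  1.17918433] [ 0.05879005 -0.69825466  0.71150596 -0.05237773] 349.0981475335617 252.20439506489458 186.11814834765923
```

View pics/top0.png

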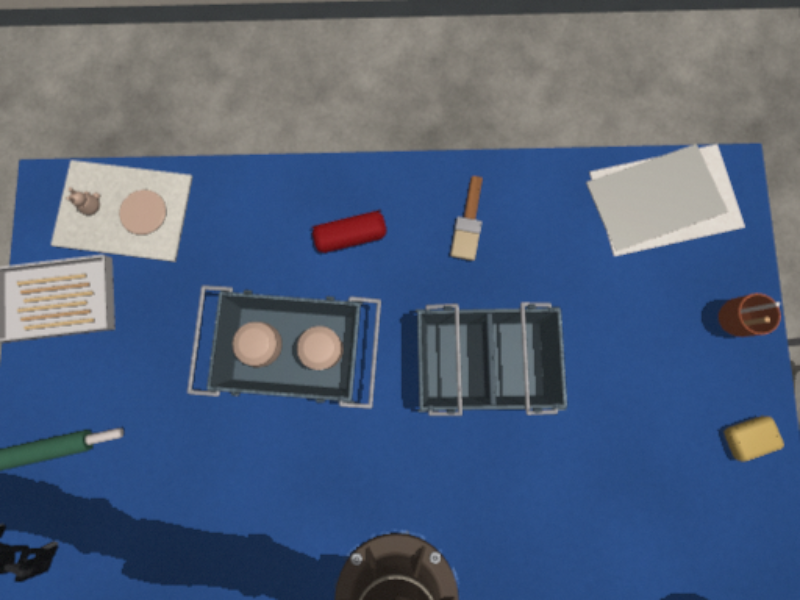

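View pics/side0.png

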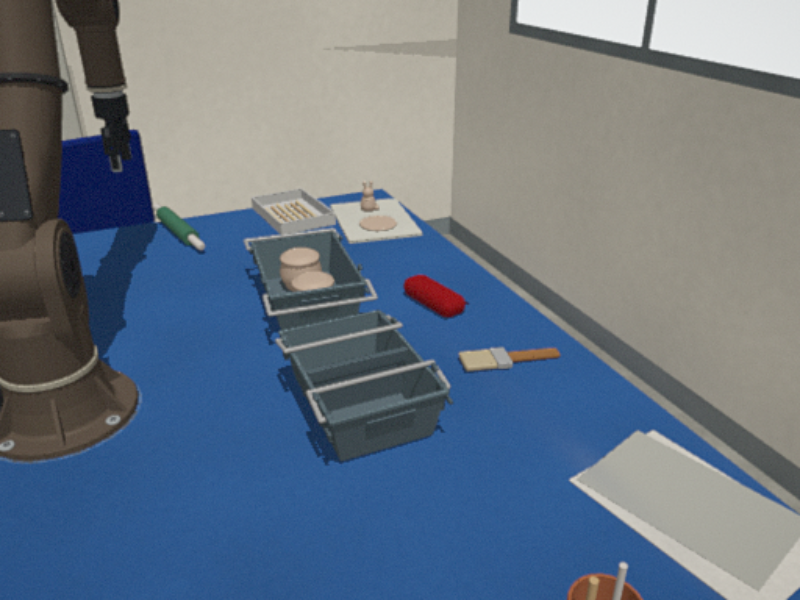

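Run:
```python
from h import *
c=dict(np.load('top.npz')); W=cloud(c)
cv2.imwrite('pics/t1.png',cv2.resize(c['frame'][170:280,110:370],None,fx=3,fy=3,interpolation=cv2.INTER_CUBIC))
z=W[...,2]
print('table',np.nanmedian(z[300:320,200:300]),np.nanmedian(z[120:150,250:280]))
for nm,(u0,u1) in dict(f=(115,250),e=(262,368)).items():
    s=np.s_[170:280,u0:u1]
    P=W[s].reshape(-1,3); 
    h,e=np.histogram(P[:,2],bins=np.arange(-.01,.14,.005)); print(nm,list(zip(e.round(3),h)))
im=np.clip(z[170:280,110:370]/.13*255,0,255); im=np.nan_to_num(im).astype(np.uint8)
cv2.imwrite('pics/t1z.png',cv2.resize(cv2.applyColorMap(im,cv2.COLORMAP_JET),None,fx=3,fy=3,interpolation=cv2.INTER_NEAREST))
```

```text
table -0.0011388409136945388 -0.0007728166697191785
f [(np.float64(-0.01), np.int64(284)), (np.float64(-0.005), np.int64(5153)), (np.float64(0.0), np.int64(2994)), (np.float64(0.005), np.int64(1440)), (np.float64(0.01), np.int64(483)), (np.float64(0.015), np.int64(78)), (np.float64(0.02), np.int64(94)), (np.float64(0.025), np.int64(101)), (np.float64(0.03), np.int64(107)), (np.float64(0.035), np.int64(100)), (np.float64(0.04), np.int64(120)), (np.float64(0.045), np.int64(108)), (np.float64(0.05), np.int64(138)), (np.float64(0.055), np.int64(147)), (np.float64(0.06), np.int64(126)), (np.float64(0.065), np.int64(131)), (np.float64(0.07), np.int64(104)), (np.float64(0.075), np.int64(161)), (np.float64(0.08), np.int64(465)), (np.float64(0.085), np.int64(886)), (np.float64(0.09), np.int64(741)), (np.float64(0.095), np.int64(528)), (np.float64(0.1), np.int64(232)), (np.float64(0.105), np.int64(30)), (np.float64(0.11), np.int64(25)), (np.float64(0.115), np.int64(0)), (np.float64(0.12), np.int64(0)), (np.float64(0.125), np.int64(0)), (np.float64(0.13), np.int64(0)), (np.float64(0.135), np.in
[... 363 characters left out ...]
3)), (np.float64(0.04), np.int64(99)), (np.float64(0.045), np.int64(106)), (np.float64(0.05), np.int64(111)), (np.float64(0.055), np.int64(119)), (np.float64(0.06), np.int64(114)), (np.float64(0.065), np.int64(108)), (np.float64(0.07), np.int64(93)), (np.float64(0.075), np.int64(126)), (np.float64(0.08), np.int64(159)), (np.float64(0.085), np.int64(127)), (np.float64(0.09), np.int64(198)), (np.float64(0.095), np.int64(753)), (np.float64(0.1), np.int64(406)), (np.float64(0.105), np.int64(310)), (np.float64(0.11), np.int64(26)), (np.float64(0.115), np.int64(0)), (np.float64(0.12), np.int64(0)), (np.float64(0.125), np.int64(0)), (np.float64(0.13), np.int64(0)), (np.float64(0.135), np.int64(0))]
```

View pics/t1.png

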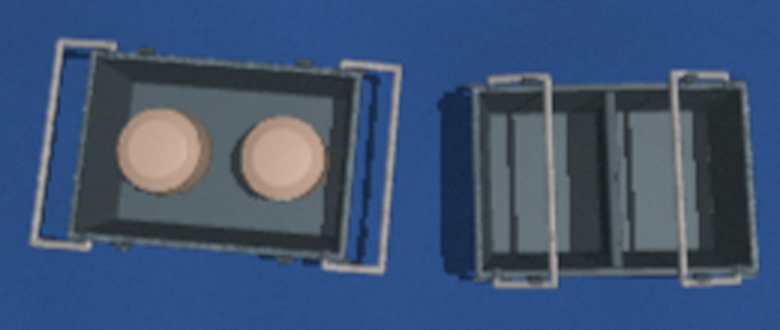

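View pics/t1z.png

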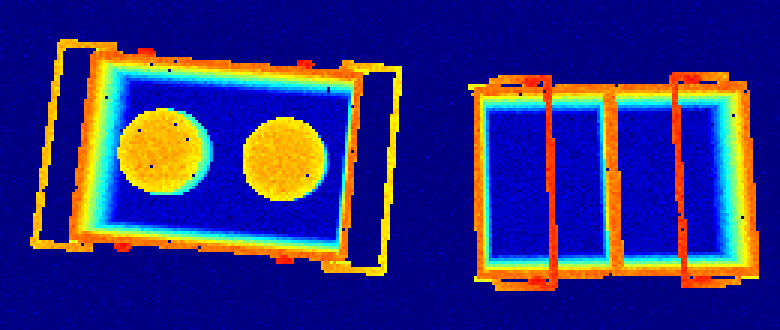

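```bash
cat > fit.py <<'E'
from h import *
from scipy.optimize import least_squares
def frame_fit(P,g,div=False):
    # rim rectangle: centre, yaw (tote y axis direction), half dims of midline; robust
    def res(x):
        cx,cy,t,a,b=x
        ex=np.array([np.cos(t),np.sin(t)]); ey=np.array([-np.sin(t),np.cos(t)])
        d=P[:,:2]-[cx,cy]; X=d@ex; Y=d@ey
        dx=np.abs(X)-a; dy=np.abs(Y)-b
        dd=np.where((dx<0)&(dy<0), np.maximum(dx,dy), np.hypot(np.maximum(dx,0),np.maximum(dy,0)))
        if div: dd=np.where(np.abs(Y)<np.abs(dd),Y,dd)
        return dd
    return least_squares(res,[*g,.09,.135],loss='soft_l1',f_scale=.003).x
def loc(P,x):
    t=x[2]; d=P[...,:2]-x[:2]
    return np.stack([d@[np.cos(t),np.sin(t)],d@[-np.sin(t),np.cos(t)],P[...,2]],-1)
def wor(p,x):
    t=x[2]; p=np.asarray(p,float)
    return np.stack([x[0]+np.cos(t)*p[...,0]-np.sin(t)*p[...,1],x[1]+np.sin(t)*p[...,0]+np.cos(t)*p[...,1],p[...,2]],-1)
E
python3 - <<'E'
from fit import *
c=dict(np.load('top.npz')); W=cloud(c)
out={}
for nm,(u0,u1) in dict(f=(115,250),e=(262,368)).items():
    P=W[170:280,u0:u1].reshape(-1,3); P=P[np.isfinite(P).all(1)]
    r=P[(P[:,2]>.094)&(P[:,2]<.1035)]
    g=np.median(r[:,:2],0)
    x=frame_fit(r,[*g,-.1 if nm=='f' else 0.05],nm=='e'); out[nm]=x
    print(nm,x.round(4),np.degrees(x[2]))
    L=loc(P,x); r2=L[(L[:,2]>.094)&(L[:,2]<.103)]
    # residual edges
    for ax,o in((0,1),(1,0)):
        m=np.abs(r2[:,o])<(.1 if o==1 else .07); h,e=np.histogram(r2[m][:,ax],bins=np.arange(-.16,.161,.004)); print(ax,[(round(a*1000),int(b)) for a,b in zip(e,h) if b>3])
    if nm=='f':
        for s in(1,-1):
            m=(L[:,2]>.04)&(s*L[:,1]>.15)&(abs(L[:,0])<.1)
            B=L[m]; print('bail',s,len(B),np.median(B,0).round(4),np.polyfit(B[:,0],B[:,1],1).round(4), np.polyfit(B[:,0],B[:,2],1).round(4),wor(np.median(B,0),x).round(4))
        m=(L[:,2]>.075)&(abs(L[:,0])<.06)&(abs(L[:,1])<.115); J=L[m]
        for s in (1,-1):
            q=J[s*J[:,1]>0]; print('jar',(q.min(0)+q.max(0))/2,np.median(q,0),np.ptp(q,axis=0))
    m=L[:,2]>.1055; print('high', L[m].round(3)[:60:3].tolist())
np.savez('fit0.npz',**out)
E
```

```text
f [ 0.5025  0.2114 -0.0964  0.0944  0.1387] -5.522125288489061
0 [(-100, 32), (-96, 86), (-92, 34), (-16, 4), (-8, 6), (-4, 5), (4, 5), (8, 5), (88, 38), (92, 78), (96, 31)]
1 [(-144, 35), (-140, 55), (-136, 9), (64, 4), (80, 4), (132, 8), (136, 69), (140, 43)]
bail 1 173 [-0.0035  0.1796  0.0893] [0.     0.1797] [-0.0024  0.0892] [0.5164 0.3905 0.0893]
bail -1 164 [-0.0005 -0.1785  0.0846] [-0.0002 -0.1786] [-0.0033  0.0845] [0.4849 0.0338 0.0846]
jar [0.00103525 0.06496882 0.08681042] [-0.000612    0.06215147  0.08857488] [0.0858376  0.08716102 0.01822577]
jar [ 0.00199715 -0.06549795  0.08665663] [ 0.00114789 -0.0672995   0.08876455] [0.08568884 0.08492972 0.01967228]
high [[0.102, 0.09, 0.109], [0.102, 0.08, 0.113], [0.099, 0.087, 0.108], [0.099, 0.077, 0.11], [0.101, -0.076, 0.112], [0.103, -0.085, 0.109], [0.099, -0.079, 0.11], [0.1, -0.088, 0.109], [0.097, -0.088, 0.106], [-0.097, 0.084, 0.112], [-0.101, 0.09, 0.109], [-0.1, 0.08, 0.111], [-0.103, 0.084, 0.108], [-0.096, -0.08, 0.111], [-0.1, -0.077, 0.11], [-0.099, -0.087, 0.113], [-0.102, -0.077, 0.109], [-0.102, -0.087, 0.1
[... 438 characters left out ...]
, 7), (60, 4), (64, 4), (68, 8), (72, 4), (76, 7), (80, 6), (84, 6), (88, 33), (92, 77), (96, 33), (100, 6), (104, 14)]
1 [(-144, 43), (-140, 66), (-136, 9), (-64, 7), (-8, 25), (-4, 59), (0, 58), (4, 31), (132, 7), (136, 59), (140, 40)]
high [[0.107, -0.064, 0.107], [0.104, -0.062, 0.106], [0.104, -0.07, 0.107], [0.103, -0.085, 0.111], [0.104, 0.084, 0.107], [0.103, 0.075, 0.108], [0.103, 0.062, 0.106], [0.1, -0.076, 0.11], [0.1, -0.085, 0.109], [0.101, 0.09, 0.107], [0.1, 0.081, 0.111], [0.1, 0.065, 0.107], [0.098, -0.076, 0.107], [0.097, -0.085, 0.111], [0.097, 0.084, 0.11], [0.097, 0.066, 0.108], [0.094, 0.066, 0.108], [0.091, 0.063, 0.107], [0.086, -0.063, 0.106], [0.085, 0.066, 0.107]]
```

Run:
```python
from fit import *
c=dict(np.load('side.npz')); W=cloud(c); f=np.load('fit0.npz')
P=W.reshape(-1,3);P=P[np.isfinite(P).all(1)]
L=loc(P,f['f'])
for s in(1,-1):
    m=(L[:,2]>.05)&(L[:,2]<.13)&(s*L[:,1]>.155)&(s*L[:,1]<.2)&(abs(L[:,0])<.1); B=L[m]
    print(s,len(B),np.median(B,0).round(4),B[:,2].max(), np.polyfit(B[:,0],B[:,1],1).round(3))
m=(abs(L[:,0])<.07)&(abs(L[:,1])<.15)&(L[:,2]>.05)&(L[:,2]<.13); 
for lo in(-.15,-.12,-.06,0,.06,.12):
    q=L[m&(L[:,1]>lo)&(L[:,1]<lo+.06)]; print(lo,len(q),np.percentile(q[:,2],98) if len(q) else '')
q=L[(abs(L[:,0])<.07)&(L[:,2]>.095)&(L[:,2]<.103)&(abs(L[:,1])<.16)]
h,e=np.histogram(q[:,1],bins=np.arange(-.16,.161,.004)); print([(round(a*1000),int(b)) for a,b in zip(e,h) if b>3])
E0=loc(P,f['e']); m=(abs(E0[:,0])<.07)&(E0[:,2]>.09)&(abs(E0[:,1])<.16)&(E0[:,2]<.13)
h,e=np.histogram(E0[m][:,1],bins=np.arange(-.16,.161,.004)); print('e',[(round(a*1000),int(b)) for a,b in zip(e,h) if b>3])
d=E0[m&(abs(E0[:,1])<.012)]; print(np.polyfit(d[:,0],d[:,1],1), np.percentile(d[:,2],[50,90,98]))
print(wor([[0,.18,.09],[0,.122,.15],[0,-.18,.09],[0,0.0735,.124],[0,.065,.104],[0,-.065,.104]],f['f']).round(4))
```

```text
1 113 [-0.0026  0.1757  0.0879] 0.0934495641338392 [-0.004  0.176]
-1 172 [-0.0042 -0.1831  0.0833] 0.08818675357281969 [-0.004 -0.183]
-0.15 555 0.09995689758627867
-0.12 218 0.09373384981969957
-0.06 45 0.09319414298186497
0 321 0.09262932627677663
0.06 71 0.09295121407541933
0.12 412 0.0994307184878856
[(-148, 33), (-144, 46), (-140, 16), (128, 10), (132, 23), (136, 22), (140, 7)]
e [(-148, 114), (-144, 94), (-140, 22), (-76, 34), (-72, 116), (-68, 28), (-12, 78), (-8, 126), (-4, 40), (0, 23), (56, 68), (60, 66), (64, 10), (128, 47), (132, 107), (136, 36)]
[-0.00263054 -0.00585665] [0.09760294 0.10048356 0.1017416 ]
[[0.5199 0.3906 0.09  ]
 [0.5143 0.3328 0.15  ]
 [0.4852 0.0322 0.09  ]
 [0.5096 0.2846 0.124 ]
 [0.5088 0.2761 0.104 ]
 [0.4963 0.1467 0.104 ]]
```

```bash
python3 -m handwheel '[[5,-3,0,0,0,2],[10,-6,0,0,0,5],[15,-9,0,0,0,8],[20,-12,0,0,0,10],[25,-15,0,0,0,12.1]]' 3.0 40
python3 -m handwheel '[[3,-2,-1,0,0,0],[6,-4,-2,0,0,0],[8.1,-5.5,-4,0,0,0],[8.1,-5.5,-6,0,0,0],[8.1,-5.5,-6,0,0,0]]'; python3 -c "
from h import *
s=state();print(s['tool_pos'],rot(s['ee_rot']).as_matrix().round(4),s['force'],s['time'],s['width'])"
```

```text
time: 0.72
tool_pos: [0.4399, 0.4441, 0.207]
ee_rot: [-0.0, 0.047, 0.999, -0.001]
force: [0.0, 0.2, 0.3]
width: 0.03
time: 1.35
tool_pos: [0.5199, 0.388, 0.1451]
ee_rot: [-0.002, 0.047, 0.999, -0.002]
force: [-0.0, 0.1, 0.4]
width: 0.0302
[0.51990639 0.38800238 0.14507471] [[-0.9955  0.0946 -0.0035]
 [ 0.0946  0.9955 -0.0043]
 [ 0.0031 -0.0046 -1.    ]] [-0.02522417  0.09162436  0.43387109] 1.35 0.030181229642785887
```

```bash
python3 -m handwheel '[[0,0.15,-2,0,0,0],[0,0.15,-4,0,0,0],[0,0.15,-6,0,0,0],[0,0.15,-7.3,0,0,0],[0,0.15,-7.3,0,0,0]]'; python3 -c "
from h import *
for n in('side','top'):
    c=cam(n)
    u,v=proj(c,[.52,.39,.1]);u,v=int(u),int(v)
    cv2.imwrite('pics/%s2.png'%n,cv2.resize(c['frame'][max(v-60,0):v+60,max(0,u-80):u+80],None,fx=4,fy=4))"
```

```text
time: 1.98
tool_pos: [0.5193, 0.3896, 0.0717]
ee_rot: [-0.002, 0.047, 0.999, -0.003]
force: [0.4, 0.2, 0.5]
width: 0.0297
```

View pics/side2.png

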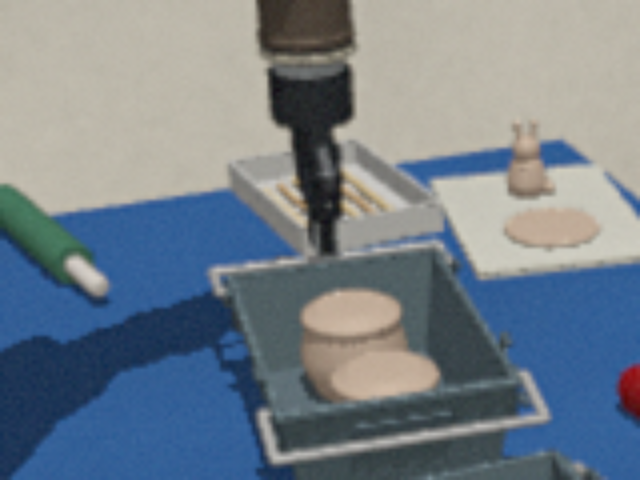

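View pics/top2.png

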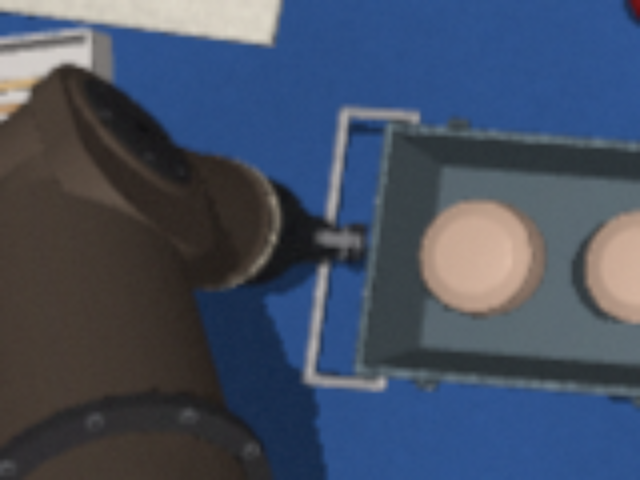

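```bash
python3 -m handwheel '[[0,0,0,0,0,0],[0,0,0,0,0,0],[0,0,0,0,0,0],[0,0,0,0,0,0],[0,0,0,0,0,0]]' 0 40
```

```text
time: 2.7
tool_pos: [0.5202, 0.3899, 0.0729]
ee_rot: [-0.001, 0.047, 0.999, -0.002]
force: [-0.0, -0.2, 0.0]
width: -0.0001
```

```bash
python3 -c "
from fit import *
f=np.load('fit0.npz')
for n in('side','top'):
    c=cam(n)
    u,v=proj(c,[.52,.39,.1]);u,v=int(u),int(v)
    cv2.imwrite('pics/%s3.png'%n,cv2.resize(c['frame'][max(v-40,0):v+40,max(0,u-50):u+50],None,fx=7,fy=7,interpolation=cv2.INTER_CUBIC))
    L=loc(cloud(c).reshape(-1,3),f['f'])
    m=(L[:,2]>.05)&(L[:,2]<.13)&(L[:,1]>.155)&(L[:,1]<.2)&(abs(L[:,0])<.1)&(abs(L[:,0])>.04); B=L[m]; print(len(B),np.median(B,0))
"
```

```text
66 [-0.04284158  0.17492977  0.08856119]
103 [-0.04098787  0.17923114  0.08978237]
```

View pics/side3.png

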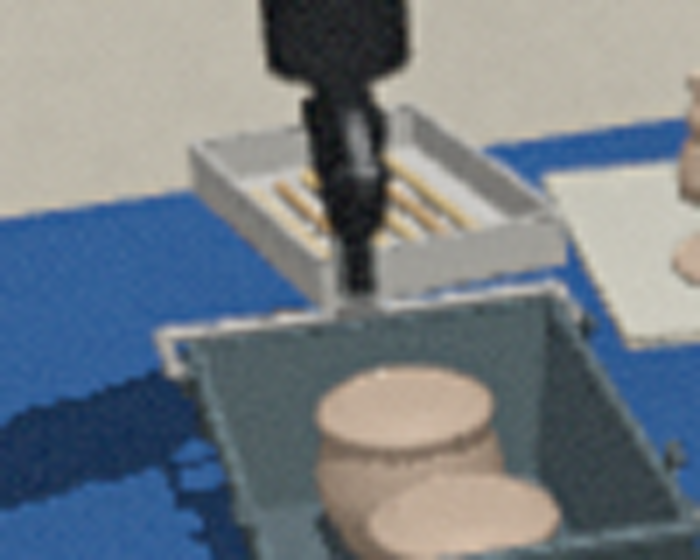

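View pics/top3.png

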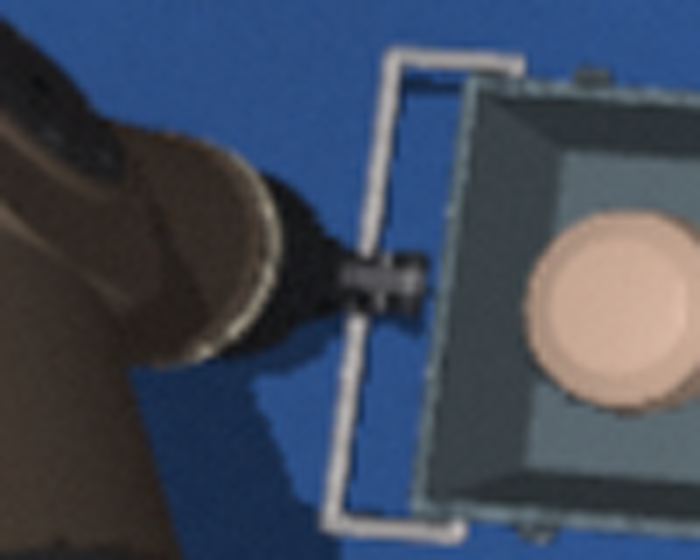

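```bash
python3 -c "
from fit import *
f=np.load('fit0.npz'); t=np.array([.5202,.3899,.0729])
print('tcp local',loc(t,f['f']))
for n in('side','top'):
    c=dict(np.load(n+'.npz'))
    W=cloud(c); L=loc(W,f['f'])
    q=L-loc(t,f['f'])
    m=(abs(q[...,0])<.03)&(abs(q[...,1])<.06)&(q[...,2]>-.03)&(q[...,2]<.08)
    I=np.argwhere(m); q=q[m]*1000
    for lo in range(-30,80,8):
        k=(q[:,2]>=lo)&(q[:,2]<lo+8)
        if k.sum()>2: print(n,lo,k.sum(),'x',q[k,0].min().round(),q[k,0].max().round(),'y',np.percentile(q[k,1],[0,25,50,75,100]).round())
    u,v=proj(c,t+[0,0,0]); a,b=proj(c,t+[0,0,.014]); print(n,'tcp pix',u,v,a,b)
    u0,v0=proj(c,np.array([.52,.39,.1])); u0=max(0,int(u0)-50);v0=max(0,int(v0)-40); print((u-u0)*7,(v-v0)*7,(a-u0)*7,(b-v0)*7)
"
```

```text
tcp local [0.00040449 0.17935819 0.0729    ]
side -6 22 x -30.0 28.0 y [-51. -49. -47. -45. -36.]
side 2 34 x -29.0 30.0 y [-55. -49. -47. -44.   3.]
side 10 66 x -30.0 29.0 y [-53. -47. -43.  -3.   5.]
side 18 45 x -29.0 29.0 y [-54. -46. -43. -39.  -4.]
side 26 16 x -24.0 26.0 y [-51. -45. -28.  -9.  -3.]
side 34 13 x -9.0 8.0 y [-24. -18. -14.  -9.  -0.]
side 42 13 x -9.0 12.0 y [-23. -17. -15. -10.   2.]
side 50 12 x -9.0 10.0 y [-16. -13. -12. -10.   7.]
side 58 9 x -10.0 12.0 y [-23. -16. -14.  -9.   0.]
side 66 12 x -13.0 11.0 y [-32. -30. -29.   3.  22.]
side 74 16 x -12.0 15.0 y [-41. -36. -33. -29.  31.]
side tcp pix 184.9099918610662 153.73440671791093 184.61649050928412 150.26274842850128
356.3699430274634 334.1408470253765 354.31543356498884 309.839238999509
top -30 19 x -26.0 29.0 y [-53. -52. -51. -50. -49.]
top -22 25 x -30.0 28.0 y [-53. -51. -50. -49. -48.]
top -14 23 x -27.0 27.0 y [-50. -49. -48. -47. -46.]
top -6 22 x -22.0 30.0 y [-49. -48. -47. -46. -45.]
top 2 28 x -28.0 29.0 y [-48. -46. -46. -45. -43.]
top 10 42 x -29.0 28.0 y [-46. -44. -43.  -1.   5.]
top 18 48 x -30.0 27.0 y [-44. -43. -42. -37.   2.]
top 26 23 x -29.0 29.0 y [-43. -42. -40. -39. -37.]
top 74 5 x -15.0 12.0 y [-28. -25. -24. -23. -23.]
top tcp pix 127.62464952117705 217.07639714384226 126.0046232185963 216.76817490955023
375.37254664823934 287.5347800068958 364.03236253017405 285.3772243668516
```

```bash
python3 -m handwheel '[[0,0,0.6,0,0,0],[0,0,1.2,0,0,0],[0,-0.1,1.8,0,0,0],[0,-0.3,2.4,0,0,0],[0,-0.5,3,0,0,0]]'; python3 -c "
from fit import *
f=np.load('fit0.npz')
for n in('side','top'):
    c=cam(n)
    u,v=proj(c,[.52,.39,.1]);u,v=int(u),int(v)
    cv2.imwrite('pics/%s4.png'%n,cv2.resize(c['frame'][max(v-40,0):v+40,max(0,u-50):u+50],None,fx=7,fy=7,interpolation=cv2.INTER_CUBIC))
    L=loc(cloud(c).reshape(-1,3),f['f'])
    m=(L[:,2]>.05)&(L[:,2]<.13)&(L[:,1]>.155)&(L[:,1]<.2)&(abs(L[:,0])<.1)&(abs(L[:,0])>.04); B=L[m]; print(len(B),np.median(B,0))
"
```

```text
time: 3.42
tool_pos: [0.5203, 0.3847, 0.1034]
ee_rot: [-0.001, 0.047, 0.999, -0.002]
force: [-0.1, 0.0, 0.6]
width: -0.0
67 [-0.04171819  0.17524838  0.08808089]
104 [-0.04110371  0.17917733  0.09012915]
```

View pics/side4.png

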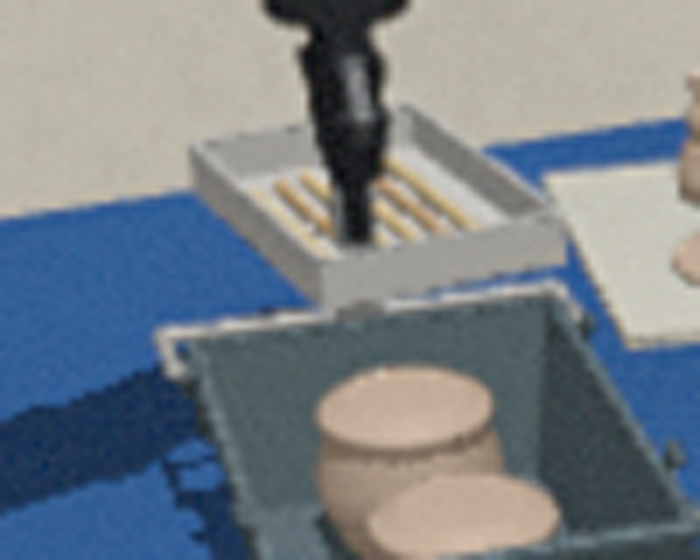

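View pics/top4.png

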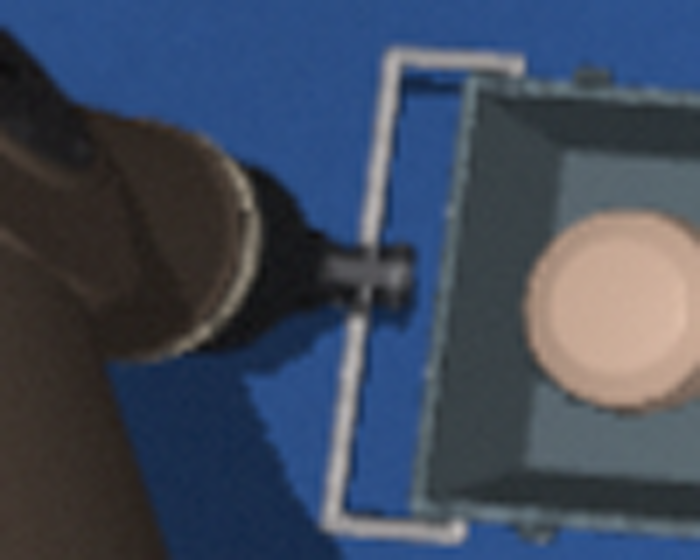

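```bash
python3 -c "
from fit import *
t=state()['tool_pos'];print(t)
f=np.load('fit0.npz')
for n in('side','top'):
    c=dict(np.load(n+'.npz'))
    W=cloud(c)
    u0,v0=proj(c,np.array([.52,.39,.1])); u0=int(u0)-50;v0=max(0,int(v0)-40)
    u,v=proj(c,t); print(n,'tcp in crop px',(u-u0)*7,(v-v0)*7)
    if n=='side':
      for vv in range(140,320,7): 
        print(vv,[tuple((W[v0+vv//7,u0+uu//7]*1000).round()) for uu in (340,350,360,370)])
    else:
      for uu in range(320,430,7): 
        print(uu,[tuple((W[v0+vv//7,u0+uu//7]*1000).round()) for vv in (260,273,287)])
"
```

```text
[0.52070396 0.38478964 0.10377379]
side tcp in crop px 355.438427440596 283.5132856018234
140 [(np.float64(506.0), np.float64(340.0), np.float64(200.0)), (np.float64(511.0), np.float64(335.0), np.float64(201.0)), (np.float64(512.0), np.float64(325.0), np.float64(204.0)), (np.float64(519.0), np.float64(335.0), np.float64(200.0))]
147 [(np.float64(506.0), np.float64(343.0), np.float64(195.0)), (np.float64(511.0), np.float64(334.0), np.float64(198.0)), (np.float64(514.0), np.float64(333.0), np.float64(197.0)), (np.float64(518.0), np.float64(333.0), np.float64(197.0))]
154 [(np.float64(507.0), np.float64(347.0), np.float64(191.0)), (np.float64(512.0), np.float64(341.0), np.float64(192.0)), (np.float64(515.0), np.float64(337.0), np.float64(193.0)), (np.float64(519.0), np.float64(341.0), np.float64(191.0))]
161 [(np.float64(507.0), np.float64(347.0), np.float64(187.0)), (np.float64(516.0), np.float64(356.0), np.float64(182.0)), (np.float64(519.0), np.float64(354.0), np.float64(182.0)), (np.float64(522.0), np.float64(351.0), np.float64(183.0))]
168 [(np.float64(506.0), np.float64(348.0), np
[... 7466 characters left out ...]
.0), np.float64(328.0), np.float64(218.0)), (np.float64(515.0), np.float64(327.0), np.float64(220.0)), (np.float64(509.0), np.float64(327.0), np.float64(219.0))]
411 [(np.float64(520.0), np.float64(324.0), np.float64(220.0)), (np.float64(515.0), np.float64(325.0), np.float64(218.0)), (np.float64(510.0), np.float64(326.0), np.float64(214.0))]
418 [(np.float64(521.0), np.float64(324.0), np.float64(214.0)), (np.float64(533.0), np.float64(399.0), np.float64(-1.0)), (np.float64(526.0), np.float64(398.0), np.float64(1.0))]
425 [(np.float64(539.0), np.float64(396.0), np.float64(-1.0)), (np.float64(532.0), np.float64(395.0), np.float64(1.0)), (np.float64(526.0), np.float64(397.0), np.float64(-5.0))]
```

```bash
python3 -m handwheel '[[0,0.5,0,0,0,0],[0,0.5,0,0,0,0],[0,0.5,-2,0,0,0],[0,0.5,-4,0,0,0],[0,0.5,-5.4,0,0,0]]' 3.0; python3 -m handwheel '[[0,0,-0.1,0,0,0],[0,0,-0.1,0,0,0],[0,0,-0.1,0,0,0],[0,0,-0.1,0,0,0],[0,0,-0.1,0,0,0]]' 0 40;  python3 -c "
from fit import *
for n in('side',):
    c=cam(n)
    u,v=proj(c,[.52,.39,.1]);u,v=int(u),int(v)
    cv2.imwrite('pics/%s5.png'%n,cv2.resize(c['frame'][max(v-40,0):v+40,max(0,u-50):u+50],None,fx=7,fy=7,interpolation=cv2.INTER_CUBIC))
"
```

```text
time: 4.15
tool_pos: [0.5203, 0.3897, 0.0486]
ee_rot: [-0.001, 0.047, 0.999, -0.002]
force: [-0.3, -0.1, 0.4]
width: 0.0299
time: 4.78
tool_pos: [0.52, 0.3913, 0.0483]
ee_rot: [-0.001, 0.047, 0.999, -0.001]
force: [-1.2, 6.2, -2.7]
width: 0.0064
```

View pics/side5.png

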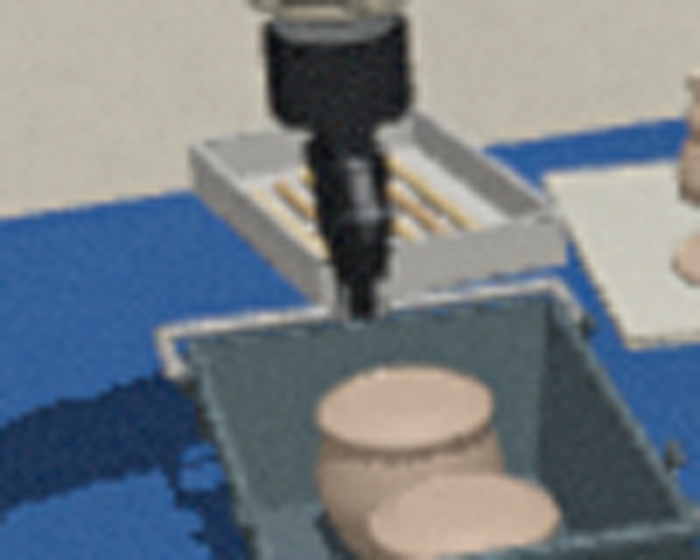

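```bash
python3 -m handwheel '[[0,0,1.1,0,0,0],[0,-0.17,2.1,0,0,0],[-0.05,-0.5,3.05,0,0,0],[-0.1,-1.0,3.9,0,0,0],[-0.16,-1.65,4.7,0,0,0]]'
```

```text
time: 5.45
tool_pos: [0.5183, 0.374, 0.0957]
ee_rot: [-0.001, 0.047, 0.999, -0.001]
force: [-0.6, 0.5, -6.3]
width: 0.006
```

```bash
python3 -m handwheel '[[-0.12,-1.2,0.9,0,0,0],[-0.25,-2.6,1.5,0,0,0],[-0.4,-4.1,1.7,0,0,0],[-0.54,-5.6,1.5,0,0,0],[-0.67,-7.0,0.9,0,0,0]]'; python3 -c "
from fit import *
for n in('side',):
    c=cam(n)
    u,v=proj(c,[.52,.32,.12]);u,v=int(u),int(v)
    cv2.imwrite('pics/%s6.png'%n,cv2.resize(c['frame'][max(v-50,0):v+50,max(0,u-60):u+60],None,fx=6,fy=6,interpolation=cv2.INTER_CUBIC))
"
```

```text
time: 6.08
tool_pos: [0.5118, 0.3046, 0.1065]
ee_rot: [-0.0, 0.047, 0.999, 0.001]
force: [-2.3, 3.4, 2.2]
width: 0.006
```

View pics/side6.png

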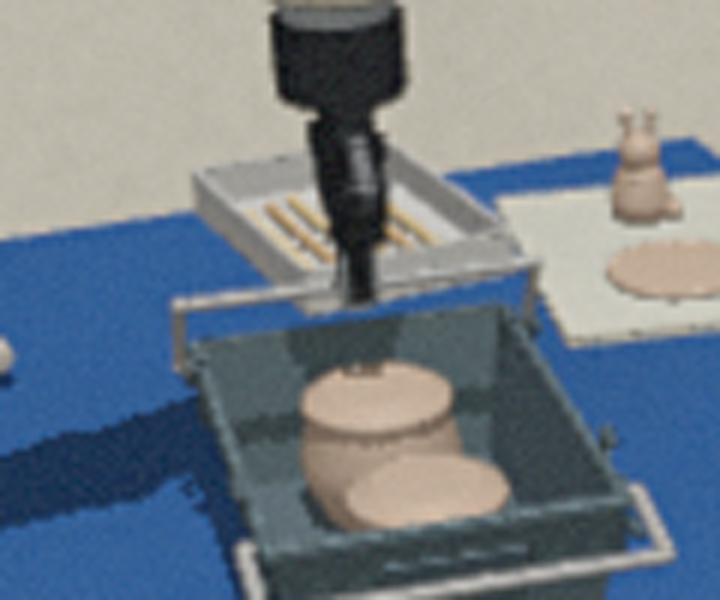

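```bash
python3 -m handwheel '[[-0.06,-0.65,-0.45,0,0,0],[-0.12,-1.2,-0.9,0,0,0],[-0.16,-1.6,-1.35,0,0,0],[-0.16,-1.65,-1.45,0,0,0],[-0.16,-1.65,-1.45,0,0,0]]'; python3 -m handwheel '[[0,0,0,0,0,0],[0,0,0,0,0,0],[0,0,0,0,0,0],[0,0,2,0,0,0],[0,0,4,0,0,0]]' 2.5; python3 -c "
from fit import *
f=np.load('fit0.npz')
for n in('side','top'):
    c=cam(n)
    u,v=proj(c,[.52,.32,.12]);u,v=int(u),int(v)
    cv2.imwrite('pics/%s7.png'%n,cv2.resize(c['frame'][max(v-50,0):v+50,max(0,u-60):u+60],None,fx=6,fy=6,interpolation=cv2.INTER_CUBIC))
    L=loc(cloud(c).reshape(-1,3),f['f'])
    m=(L[:,2]>.113)&(L[:,2]<.15)&(L[:,1]>.04)&(L[:,1]<.12)&(abs(L[:,0])<.1)&(abs(L[:,0])>.03); B=L[m]; print(len(B),np.median(B,0))
"
```

```text
time: 6.75
tool_pos: [0.51, 0.2864, 0.0912]
ee_rot: [-0.001, 0.047, 0.999, 0.0]
force: [-0.7, 5.2, -1.7]
width: 0.0059
time: 7.38
tool_pos: [0.51, 0.2859, 0.1314]
ee_rot: [-0.001, 0.047, 0.999, -0.0]
force: [-0.8, 0.2, -0.5]
width: 0.0249
95 [-0.03307427  0.07058047  0.12551007]
126 [-0.03257387  0.07397274  0.12768138]
```

View pics/side7.png

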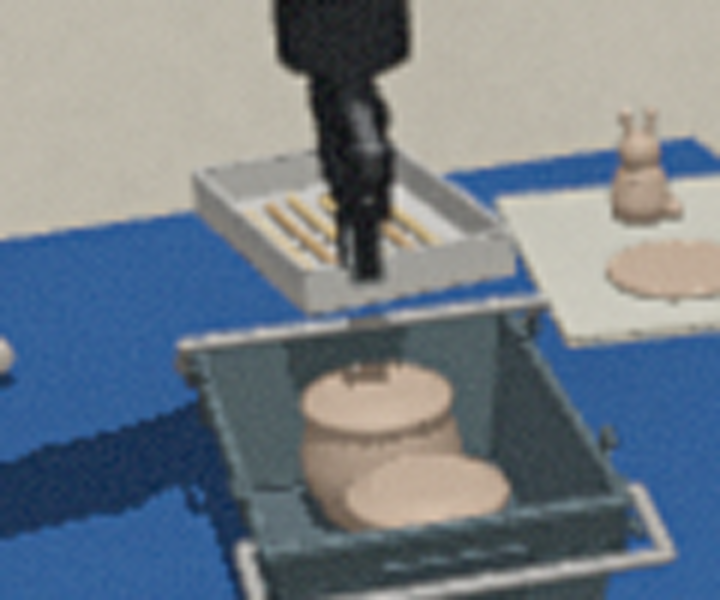

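```bash
python3 -m handwheel '[[0,0,0,0,0,0],[0,0,0,0,0,0],[0,0,-1,0,0,0],[0,0,-2,0,0,0],[0,0,-2.5,0,0,0]]' 0; python3 -m handwheel '[[0,-0.1,-0.3,0,0,0],[0,-0.2,-0.6,0,0,0],[0,-0.3,-0.9,0,0,0],[0,-0.4,-1.2,0,0,0],[0,-0.5,-1.4,0,0,0]]'
```

```text
time: 8.1
tool_pos: [0.5107, 0.2865, 0.1068]
ee_rot: [0.0, 0.047, 0.999, 0.0]
force: [-0.2, 0.2, -0.1]
width: -0.0
time: 8.72
tool_pos: [0.5104, 0.2796, 0.093]
ee_rot: [-0.0, 0.048, 0.999, -0.001]
force: [-4.2, -5.8, 9.5]
width: 0.0002
```

```bash
python3 -m handwheel '[[0,-0.1,-0.3,0,0,0],[0,-0.2,-0.6,0,0,0],[0,-0.2,-0.9,0,0,0],[0,-0.2,-1.1,0,0,0],[0,-0.2,-1.1,0,0,0]]'; python3 -c "
from fit import *
f=np.load('fit0.npz')
for n in('side','top'):
    c=cam(n)
    u,v=proj(c,[.52,.27,.12]);u,v=int(u),int(v)
    cv2.imwrite('pics/%s8.png'%n,cv2.resize(c['frame'][max(v-50,0):v+50,max(0,u-60):u+60],None,fx=6,fy=6,interpolation=cv2.INTER_CUBIC))
    L=loc(cloud(c).reshape(-1,3),f['f'])
    m=(L[:,2]>.098)&(L[:,2]<.15)&(L[:,1]>.04)&(L[:,1]<.12)&(abs(L[:,0])<.08)&(abs(L[:,0])>.03); B=L[m]; print(len(B),np.median(B,0))
"
```

```text
time: 9.35
tool_pos: [0.5107, 0.2776, 0.0842]
ee_rot: [0.0, 0.048, 0.999, -0.0]
force: [-8.8, -5.1, 26.5]
width: 0.0002
67 [-0.03025862  0.06158093  0.10413262]
86 [-0.00021236  0.06532613  0.10564962]
```

View pics/side8.png

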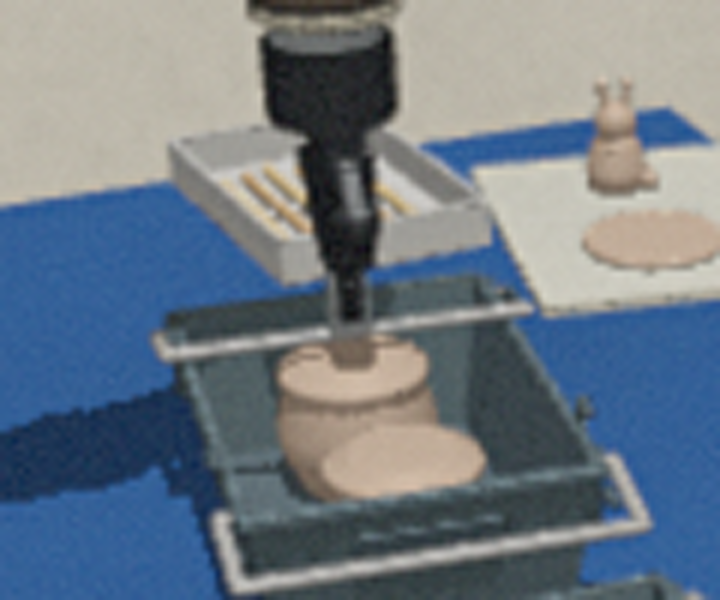

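```bash
python3 -m handwheel '[[0,0,3,0,0,0],[0,0,6,0,0,0],[-0.6,-5,6.5,0,0,0],[-1.2,-10,6.5,0,0,0],[-1.8,-15,6.5,0,0,0]]'; python3 -m handwheel '[[-0.4,-5,0,0,0,0],[-0.73,-9.3,0,0,0,0],[-0.73,-9.3,-2,0,0,0],[-0.73,-9.3,-4,0,0,0],[-0.73,-9.3,-5,0,0,0]]' 3; python3 -c "
from fit import *
f=np.load('fit0.npz'); s=state(); print(s['tool_pos'],s['width'])
for n in('side','top'):
    c=cam(n)
    u,v=proj(c,[.5,.1,.1]);u,v=int(u),int(v)
    cv2.imwrite('pics/%s9.png'%n,cv2.resize(c['frame'][max(v-50,0):v+50,max(0,u-60):u+60],None,fx=6,fy=6,interpolation=cv2.INTER_CUBIC))
    L=loc(cloud(c).reshape(-1,3),f['f'])
    m=(L[:,2]>.05)&(L[:,2]<.13)&(L[:,1]<-.155)&(L[:,1]>-.2)&(abs(L[:,0])<.1)&(abs(L[:,0])>.03); B=L[m]; print(len(B),np.median(B,0))
    m=(L[:,2]>.098)&(L[:,2]<.15)&(L[:,1]>.04)&(L[:,1]<.077)&(abs(L[:,0])<.08); B=L[m]; print(len(B),np.median(B,0))
"
```

```text
time: 10.07
tool_pos: [0.4927, 0.1263, 0.1492]
ee_rot: [0.001, 0.048, 0.999, -0.0]
force: [0.7, -1.2, -0.6]
width: 0.0
time: 10.7
tool_pos: [0.485, 0.0332, 0.0982]
ee_rot: [0.0, 0.048, 0.999, -0.0]
force: [0.5, 0.6, 0.6]
width: 0.0299
[0.48502329 0.03323089 0.09823463] 0.029891940640356374
123 [-0.03262383 -0.18228495  0.082986  ]
68 [-0.0292836   0.06171613  0.10483736]
0 [nan nan nan]
139 [-0.00223528  0.06502342  0.10652541]
  return _methods._mean(a, axis=axis, dtype=dtype,
  ret = um.true_divide(
```

View pics/side9.png

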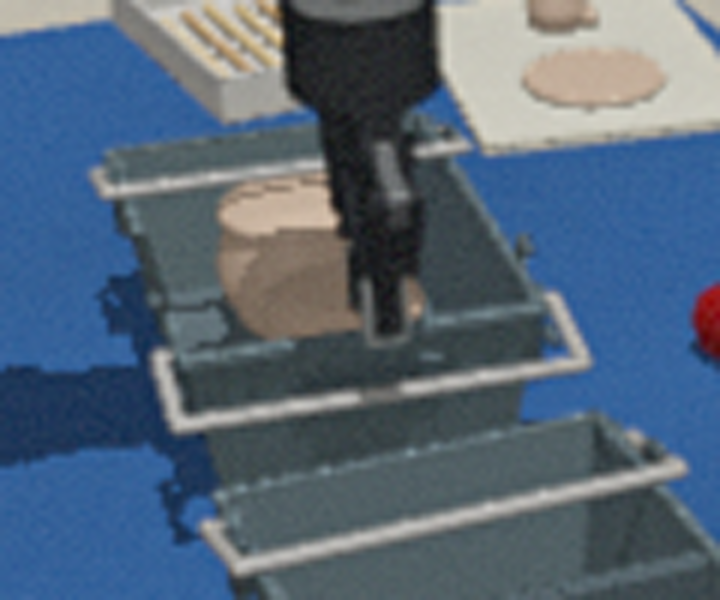

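View pics/top9.png

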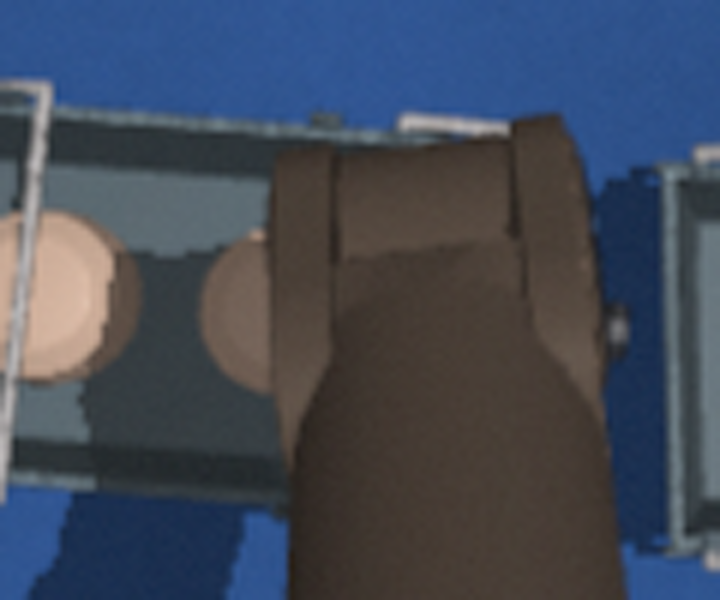

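```bash
python3 -m handwheel '[[0,0.05,-2,0,0,0],[0,0.05,-4,0,0,0],[0,0.05,-5.4,0,0,0],[0,0.05,-5.45,0,0,0],[0,0.05,-5.45,0,0,0]]';python3 -m handwheel '[[0,0,0,0,0,0],[0,0,0,0,0,0],[0,0,0,0,0,0],[0,0,0,0,0,0],[0,0,0,0,0,0]]' 0 40
```

```text
time: 11.42
tool_pos: [0.4853, 0.0339, 0.0444]
ee_rot: [0.0, 0.048, 0.999, -0.0]
force: [0.8, -0.4, 0.4]
width: 0.0299
time: 12.05
tool_pos: [0.4859, 0.034, 0.0446]
ee_rot: [0.001, 0.048, 0.999, -0.0]
force: [1.8, -0.0, 1.7]
width: 0.0065
```

```bash
python3 -m handwheel '[[0,-0.08,1.55,0,0,0],[0.01,0.1,2.55,0,0,0],[0.04,0.44,3.5,0,0,0],[0.1,0.95,4.38,0,0,0],[0.15,1.6,5.15,0,0,0]]';python3 -m handwheel '[[0.12,1.2,0.9,0,0,0],[0.25,2.6,1.5,0,0,0],[0.4,4.1,1.7,0,0,0],[0.54,5.6,1.5,0,0,0],[0.67,7.0,0.9,0,0,0]]'
```

```text
time: 12.68
tool_pos: [0.4872, 0.0478, 0.0968]
ee_rot: [0.0, 0.049, 0.999, -0.001]
force: [2.0, -11.0, 0.8]
width: 0.006
time: 13.3
tool_pos: [0.4943, 0.1188, 0.1074]
ee_rot: [0.001, 0.048, 0.999, -0.001]
force: [2.5, -3.9, 2.7]
width: 0.006
```

```bash
python3 -m handwheel '[[0.06,0.65,-0.45,0,0,0],[0.12,1.2,-0.9,0,0,0],[0.16,1.6,-1.35,0,0,0],[0.16,1.65,-1.45,0,0,0],[0.16,1.65,-1.45,0,0,0]]'
```

```text
time: 13.92
tool_pos: [0.496, 0.1357, 0.0929]
ee_rot: [0.001, 0.048, 0.999, -0.001]
force: [1.6, 1.1, 2.0]
width: 0.0059
```

```bash
python3 -m handwheel '[[0,0,0,0,0,0],[0,0,0,0,0,0],[0,0,0,0,0,0],[0,0,2,0,0,0],[0,0,4,0,0,0]]' 2.5;python3 -m handwheel '[[0,0.1,0,0,0,0],[0,0.1,0,0,0,0],[0,0.1,-1,0,0,0],[0,0.1,-2,0,0,0],[0,0.1,-2.5,0,0,0]]' 0;  python3 -c "
from fit import *
f=np.load('fit0.npz')
for n in('side',):
    c=cam(n)
    u,v=proj(c,[.5,.15,.1]);u,v=int(u),int(v)
    cv2.imwrite('pics/%s10.png'%n,cv2.resize(c['frame'][max(v-50,0):v+50,max(0,u-60):u+60],None,fx=6,fy=6,interpolation=cv2.INTER_CUBIC))
    L=loc(cloud(c).reshape(-1,3),f['f'])
    m=(L[:,2]>.113)&(L[:,2]<.15)&(L[:,1]>-.12)&(L[:,1]<-.04)&(abs(L[:,0])<.1)&(abs(L[:,0])>.03); B=L[m]; print(len(B),np.median(B,0))
"
```

```text
time: 14.55
tool_pos: [0.4956, 0.1355, 0.1331]
ee_rot: [0.001, 0.048, 0.999, -0.001]
force: [-0.2, 0.0, 0.2]
width: 0.0249
time: 15.18
tool_pos: [0.4951, 0.1367, 0.1069]
ee_rot: [0.0, 0.048, 0.999, -0.001]
force: [-0.3, 1.8, 2.8]
width: -0.0001
113 [-0.03305953 -0.07829623  0.12671172]
```

View pics/side10.png

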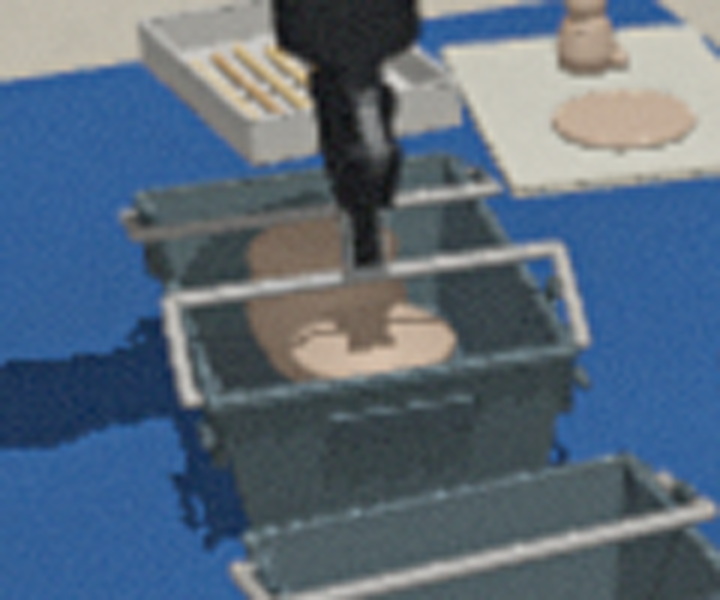

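Fingers stand on top of bar b, slightly touching. Press.

```bash
python3 -m handwheel '[[0,0.1,-0.3,0,0,0],[0,0.25,-0.6,0,0,0],[0.05,0.4,-0.9,0,0,0],[0.05,0.55,-1.2,0,0,0],[0.05,0.65,-1.4,0,0,0]]'; python3 -m handwheel '[[0,0.1,-0.3,0,0,0],[0,0.2,-0.6,0,0,0],[0,0.2,-0.9,0,0,0],[0,0.2,-1.1,0,0,0],[0,0.2,-1.1,0,0,0]]'
```

```text
time: 15.85
tool_pos: [0.496, 0.1439, 0.0932]
ee_rot: [0.001, 0.048, 0.999, -0.001]
force: [-0.8, 1.8, 7.7]
width: 0.0003
time: 16.48
tool_pos: [0.4963, 0.1462, 0.0841]
ee_rot: [0.001, 0.048, 0.999, -0.0]
force: [-7.9, -1.4, 28.0]
width: -0.0
```

```bash
python3 -m handwheel '[[0,0,3.5,0,0,0],[0,0,7,0,0,0],[-0.4,-5,7,0,0,1],[-0.8,-11,7,0,0,3],[-1.2,-17,7,0,0,5.4]]' 4; python3 -m handwheel '[[-0.5,-6,0,0,0,0],[-1,-12,0,0,0,0],[-1.43,-17.2,0,0,0,0],[-1.43,-17.2,0,0,0,0],[-1.43,-17.2,0,0,0,0]]'; python3 -c "
from fit import *
f=np.load('fit0.npz'); s=state(); print(s['tool_pos'],rot(s['ee_rot']).as_matrix().round(4))
for n in('side','top'):
    c=cam(n)
    cv2.imwrite('pics/%s11.png'%n,cv2.resize(c['frame'][100:340,110:430],None,fx=2.5,fy=2.5,interpolation=cv2.INTER_CUBIC))
    L=loc(cloud(c).reshape(-1,3),f['f'])
    for a in(1,-1):
        m=(L[:,2]>.098)&(L[:,2]<.15)&(a*L[:,1]>.04)&(a*L[:,1]<.077)&(abs(L[:,0])<.08); B=L[m]; print(len(B),np.median(B,0).round(4))
c=dict(np.load('top.npz')); P=cloud(c)[165:285,115:250].reshape(-1,3); P=P[np.isfinite(P).all(1)]
r=P[(P[:,2]>.094)&(P[:,2]<.1035)]; L=loc(r,f['f']); r=r[(abs(L[:,1])>.13)|((abs(L[:,0])>.088)&(abs(L[:,0])<.099))]
print(frame_fit(r,f['f'][:3]).round(4),f['f'].round(4))
"
```

```text
time: 17.1
tool_pos: [0.484, -0.0255, 0.154]
ee_rot: [0.001, 0.0, 1.0, -0.0]
force: [0.9, -1.0, -0.0]
width: 0.0403
time: 17.73
tool_pos: [0.4694, -0.1972, 0.1536]
ee_rot: [0.001, 0.0, 1.0, 0.0]
force: [0.9, 0.8, -0.8]
width: 0.0398
[ 0.46940241 -0.19720879  0.15359986] [[-1.0e+00  7.0e-04  1.8e-03]
 [ 7.0e-04  1.0e+00  2.0e-04]
 [-1.8e-03  2.0e-04 -1.0e+00]]
98 [-0.0064  0.0623  0.1048]
104 [-0.0142 -0.0686  0.105 ]
140 [-0.002   0.0647  0.1065]
140 [-0.0026 -0.0654  0.1062]
[ 0.5024  0.2114 -0.0964  0.0939  0.1391] [ 0.5025  0.2114 -0.0964  0.0944  0.1387]
```

View pics/side11.png

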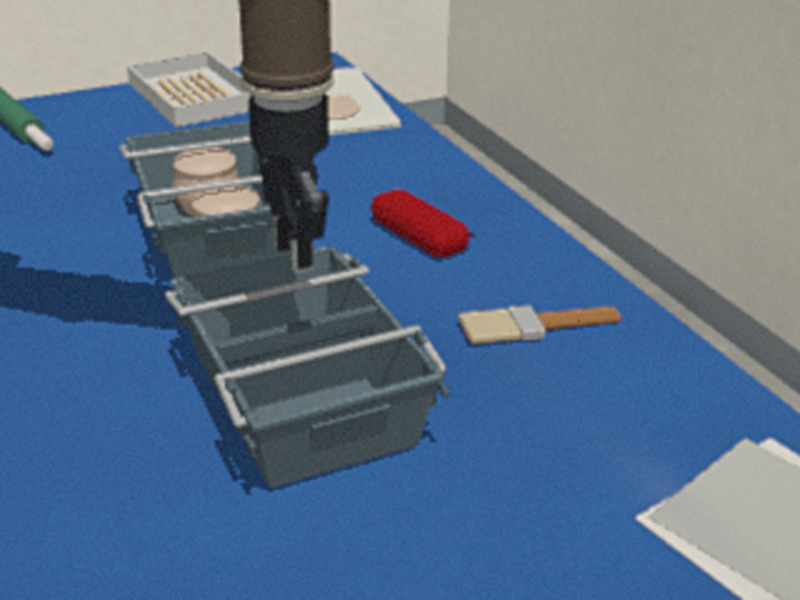

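View pics/top11.png

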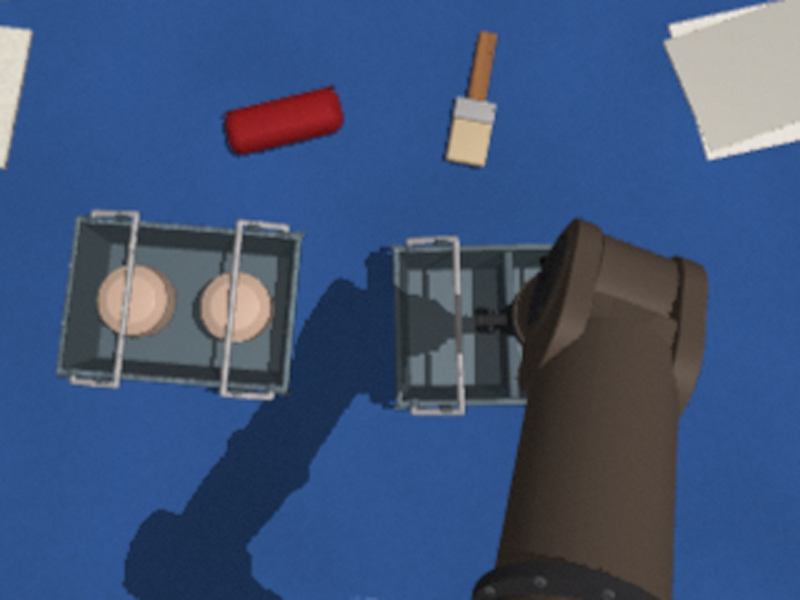

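```bash
python3 -m handwheel '[[0.05,0.2,-2.5,0,0,0],[0.05,0.22,-5,0,0,0],[0.05,0.22,-8,0,0,0],[0.05,0.22,-10.5,0,0,0],[0.05,0.22,-10.9,0,0,0]]';python3 -m handwheel '[[0,0,0,0,0,0],[0,0,0,0,0,0],[0,0,0,0,0,0],[0,0,0,0,0,0],[0,0,0,0,0,0]]' 0 80
```

```text
time: 18.45
tool_pos: [0.4695, -0.1922, 0.0434]
ee_rot: [-0.0, -0.002, 1.0, 0.001]
force: [-0.3, 0.6, 0.8]
width: 0.04
time: 19.08
tool_pos: [0.4702, -0.1921, 0.0444]
ee_rot: [0.0, -0.002, 1.0, 0.001]
force: [-1.2, 0.6, 6.9]
width: 0.011
```

```bash
python3 -m handwheel '[[0,0,1,0,0,0],[0,0,4,0,0,0],[0,0,8,0,0,0],[0,0,12,0,0,0],[0,0,15,0,0,0]]';python3 -c "
from fit import *
s=state(); print(s['tool_pos'],s['force'],s['torque'],s['width'])
for n in('side','top'):
    c=cam(n)
    cv2.imwrite('pics/%s12.png'%n,cv2.resize(c['frame'][100:340,110:430],None,fx=2.5,fy=2.5,interpolation=cv2.INTER_CUBIC))
"
```

```text
time: 19.7
tool_pos: [0.4699, -0.1922, 0.1964]
ee_rot: [0.001, -0.002, 1.0, 0.001]
force: [-0.2, 0.0, -5.8]
width: 0.011
[ 0.46992909 -0.19216282  0.19639505] [-0.21046485  0.02815941 -5.79497808] [-0.00389126 -0.04182656 -0.03234964] 0.011020683444898687
```

View pics/side12.png

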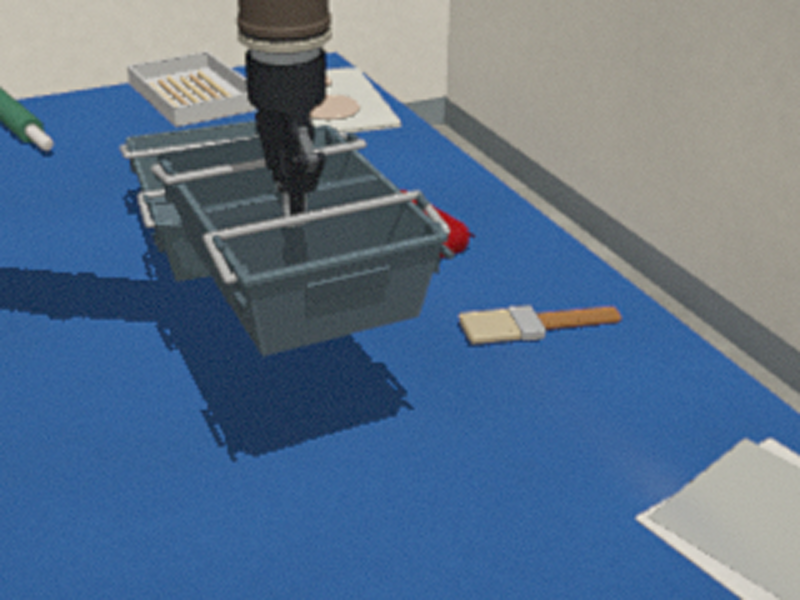

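View pics/top12.png

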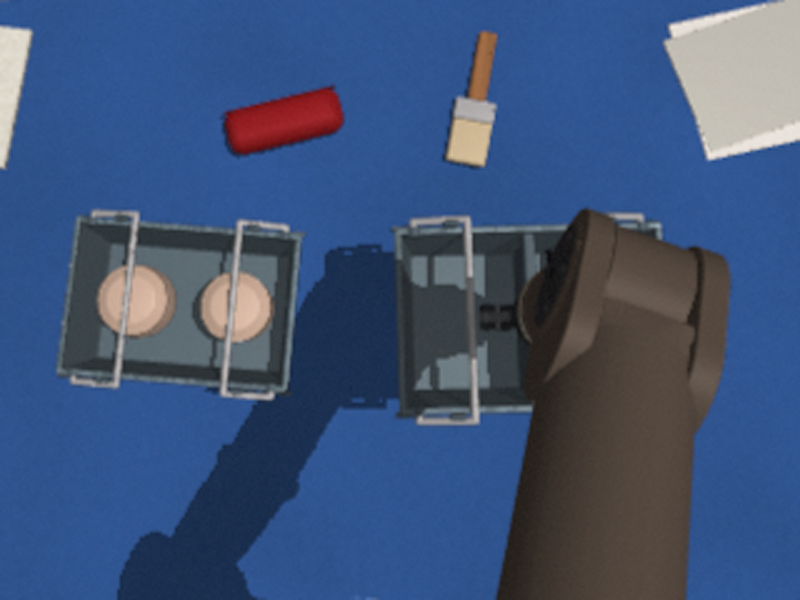

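```bash
cat > held.py <<'E'
from fit import *
def held(c,zr,g,t,verbose=1):
    W=cloud(c).reshape(-1,3); W=W[np.isfinite(W).all(1)]
    L=loc(W,np.array([*g,t]))
    k=(abs(L[:,0])<.108)&(abs(L[:,1])<.15)&(abs(L[:,2]-zr)<.014)
    # keep near-rim only
    k&=((abs(L[:,0])>.085)&(abs(L[:,0])<.1))|((abs(L[:,1])>.13))|(abs(L[:,1])<.01)
    Q=W[k]
    zc=np.median(Q[:,2])
    r=Q[abs(Q[:,2]-zc)<.006]
    x=frame_fit(r,[*g,t],True)
    L=loc(r,x)
    A=np.c_[L[:,:2],np.ones(len(L))]; co=np.linalg.lstsq(A,L[:,2],rcond=None)[0]
    return x,co,len(r)
E
python3 -c "
from held import *
t=state()['tool_pos']
for n in('top','side'):
    c=dict(np.load(n+'.npz')); x,co,k=held(c,.25,[.47,-.192],-.002)
    print(n,k,x.round(4),np.degrees(x[2]).round(2),'rim z',co.round(4),'rel tcp',(x[:2]-t[:2]).round(4))
    W=cloud(c).reshape(-1,3); L=loc(W,x)
    for a in (1,-1):
        m=(a*L[:,1]>.05)&(a*L[:,1]<.08)&(abs(L[:,0])<.08)&(L[:,2]>co[2]-.004); B=L[m]; print(a,len(B),np.median(B,0).round(4), np.polyfit(B[:,0],B[:,1],1).round(4), np.polyfit(B[:,0],B[:,2],1).round(4))
"
```

```text
top 721 [ 0.4713 -0.1916  0.0039  0.0939  0.1384] 0.23 rim z [ 0.0044 -0.0013  0.254 ] rel tcp [-0.0005  0.0012]
1 1473 [-0.043   0.0606  0.6467] [-0.0666  0.0585] [-2.535   0.4891]
-1 50 [ 0.0167 -0.0528  0.6211] [-0.1704 -0.0508] [-1.0757  0.6376]
side 1260 [ 0.4693 -0.1971  0.0008  0.0938  0.1387] 0.04 rim z [-0.002  -0.0024  0.249 ] rel tcp [-0.0025 -0.0044]
1 142 [-0.023   0.0652  0.258 ] [0.002  0.0641] [0.0295 0.2655]
-1 951 [ 0.0071 -0.0558  0.5705] [ 0.0164 -0.057 ] [1.2593 0.4734]
```

```bash
python3 -m handwheel '[[0.1,1.5,0,0,0,0],[0.4,5,0,0,0,-0.7],[0.8,10,0,0,0,-1.5],[1.2,15,0,0,0,-2.3],[1.5,20,0,0,0,-3]]';python3 -m handwheel '[[0.4,5,0,0,0,-0.7],[0.8,10,0,0,0,-1.4],[1.2,15,0,0,0,-2],[1.5,18.5,0,0,0,-2.6],[1.6,20,0,0,0,-2.65]]';python3 -c "
from held import *
T=[];X=[]
for i in range(4):
    c=cam('top'); s=state();T.append(s['tool_pos']); x,co,k=held(c,.25,[.502,.211],-.096); X.append([*x,*co])
print(np.array(T).round(4),np.mean(T,0).round(4),s['force'],s['time'],rot(s['ee_rot']).as_matrix()[:2,:2].round(4));X=np.array(X);print(X.round(4))
m=X.mean(0); print(np.degrees(m[2]))
d=np.array([.5024,.2114])-m[:2]; print('shift needed',d)
cv2.imwrite('pics/top13.png',cv2.resize(c['frame'][100:340,50:370],None,fx=2.5,fy=2.5,interpolation=cv2.INTER_CUBIC))
c=cam('side'); cv2.imwrite('pics/side13.png',cv2.resize(c['frame'][70:310,110:430],None,fx=2.5,fy=2.5,interpolation=cv2.INTER_CUBIC))
x,co,k=held(c,.25,[.502,.211],-.096); print('side',x.round(4),co.round(4))
"
```

```text
time: 20.42
tool_pos: [0.4853, 0.0098, 0.1961]
ee_rot: [0.002, 0.024, 1.0, -0.0]
force: [0.9, -0.2, -4.2]
width: 0.0109
time: 21.05
tool_pos: [0.4993, 0.2129, 0.1943]
ee_rot: [0.0, 0.045, 0.999, -0.0]
force: [-0.0, -0.4, -5.4]
width: 0.0107
[[0.4995 0.2139 0.1944]
 [0.4998 0.2117 0.1947]
 [0.5003 0.2097 0.195 ]
 [0.5007 0.2086 0.1953]] [0.5001 0.211  0.1948] [ 0.45355855 -1.06976822 -4.41528634] 21.25 [[-0.9955  0.0946]
 [ 0.0946  0.9955]]
[[ 4.990e-01  2.113e-01 -8.840e-02  9.380e-02  1.381e-01 -2.600e-03
  -1.000e-04  2.484e-01]
 [ 4.990e-01  2.122e-01 -8.790e-02  9.380e-02  1.381e-01 -0.000e+00
  -2.100e-03  2.484e-01]
 [ 4.994e-01  2.101e-01 -9.000e-02  9.390e-02  1.383e-01  6.000e-04
  -3.600e-03  2.487e-01]
 [ 4.997e-01  2.080e-01 -9.230e-02  9.400e-02  1.381e-01 -6.000e-04
  -3.900e-03  2.491e-01]]
-5.135580113219753
shift needed [0.00313161 0.00099668]
side [ 0.5006  0.2048 -0.0955  0.0936  0.1394] [ 1.000e-04 -2.000e-03  2.475e-01]
```

View pics/top13.png

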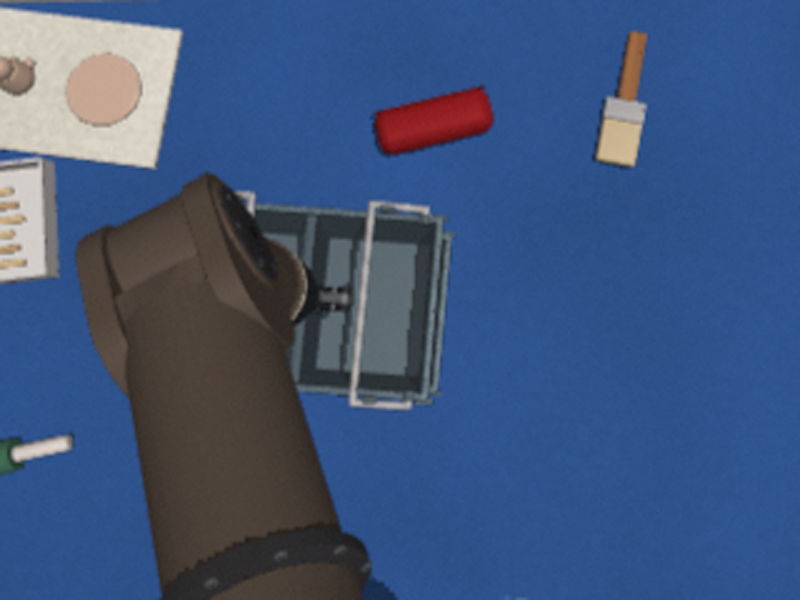

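View pics/side13.png

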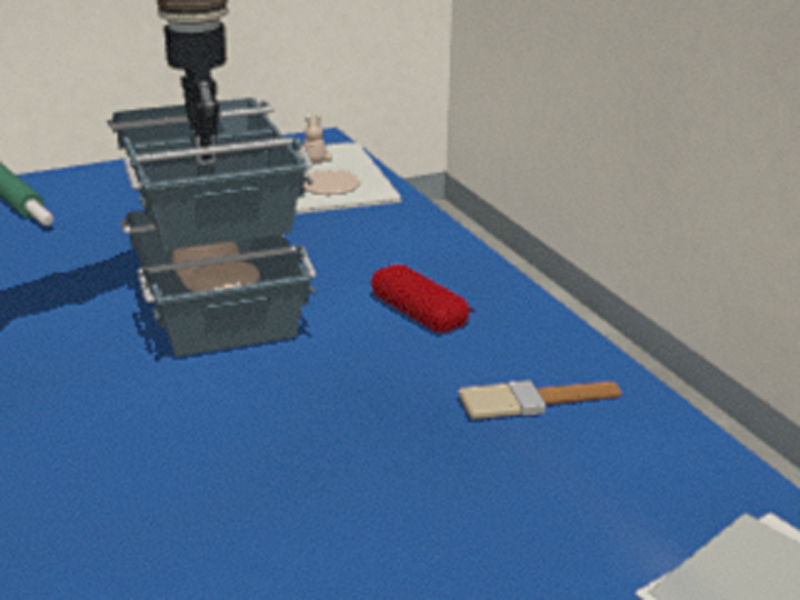

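```bash
cat > meas.py <<'E'
from held import *
import sys
zr=float(sys.argv[1])
T=[];X=[];S=[]
for i in range(3):
    c=cam('top'); s=state();T.append(s['tool_pos']); x,co,k=held(c,zr,[.502,.211],-.096); X.append([*x,*co])
    c=cam('side'); x,co,k=held(c,zr,[.502,.208],-.096); S.append([*x,*co])
print(np.array(T).round(4).tolist(),s['force'].round(1),s['time'])
for nm,Y in(('top',X),('side',S)):
    m=np.mean(Y,0); print(nm,m.round(4),np.degrees(m[2]).round(2),np.std(Y,0)[:3].round(5))
m=np.mean(X,0)
d=np.array([.5024,.2114])-m[:2]; print('shift needed top',d.round(4),'yaw',(-5.52-np.degrees(m[2])).round(2))
E
python3 -m handwheel '[[0.2,0,0,0,0,-0.3],[0.25,0.1,0,0,0,-0.3],[0.25,0.1,0,0,0,-0.3],[0.25,0.1,0,0,0,-0.3],[0.25,0.1,0,0,0,-0.3]]'; python3 meas.py .25; python3 -c "
from fit import *
f=np.load('fit0.npz')
# side-view fit of filled tote rim: reload side pose is current; use visible near end wall & rim
c=dict(np.load('side.npz')); W=cloud(c).reshape(-1,3); L=loc(W,f['f'])
m=(abs(L[:,0])<.075)&(L[:,2]>.094)&(L[:,2]<.104)&(L[:,1]<-.13)&(L[:,1]>-.155); print('filled -y rim side',m.sum(),np.median(L[m],0).round(4))
m=(abs(L[:,0])<.075)&(L[:,2]>.098)&(L[:,2]<.112)&(L[:,1]<-.055)&(L[:,1]>-.08); print('filled bar b side',m.sum(),np.median(L[m],0).round(4))
m=(abs(L[:,0])<.075)&(L[:,2]>.242)&(L[:,2]<.252)&(L[:,1]<-.13)&(L[:,1]>-.155); print('held -y rim side',m.sum(),np.median(L[m],0).round(4))
m=(abs(L[:,0])<.075)&(L[:,2]>.250)&(L[:,2]<.262)&(L[:,1]<-.055)&(L[:,1]>-.08); print('held bar side',m.sum(),np.median(L[m],0).round(4))
"
```

```text
time: 21.92
tool_pos: [0.5035, 0.2091, 0.1956]
ee_rot: [0.001, 0.051, 0.999, -0.001]
force: [0.1, 0.5, -5.5]
width: 0.0108
[[0.5034, 0.2091, 0.1955], [0.5034, 0.2091, 0.1955], [0.5035, 0.209, 0.1955]] [-0.2 -0.  -5.1] 22.175
top [ 0.5025  0.2073 -0.0998  0.0939  0.1379  0.0017 -0.0035  0.2496] -5.72 [3.e-05 5.e-05 2.e-04]
side [ 0.5028  0.204  -0.1013  0.0938  0.1387 -0.0012 -0.0032  0.2473] -5.8 [8.00e-05 4.00e-05 1.74e-03]
shift needed top [-0.0001  0.0041] yaw 0.2
filled -y rim side 114 [-0.0029 -0.1426  0.0983]
filled bar b side 114 [-0.0037 -0.0688  0.1047]
held -y rim side 161 [-0.0008 -0.1457  0.2483]
held bar side 128 [-0.0043 -0.0722  0.2559]
```

```bash
python3 -m handwheel '[[0,0.2,-0.5,0,0,0.2],[0,0.33,-1.5,0,0,0.22],[0,0.33,-2.5,0,0,0.22],[0,0.33,-3.3,0,0,0.22],[0,0.33,-3.5,0,0,0.22]]'; python3 -m handwheel '[[0,0,0,0,0,0],[0,0,0,0,0,0],[0,0,0,0,0,0],[0,0,0,0,0,0],[0,0,0,0,0,0]]'; python3 meas.py .215; python3 -c "
from fit import *
f=np.load('fit0.npz')
c=dict(np.load('side.npz')); W=cloud(c).reshape(-1,3); L=loc(W,f['f'])
for nm,a,b,y0,y1 in(('f rim',.094,.104,-.155,-.13),('h rim',.207,.217,-.155,-.13),('h bar',.216,.228,-.08,-.055)):
    m=(abs(L[:,0])<.075)&(L[:,2]>a)&(L[:,2]<b)&(L[:,1]<y1)&(L[:,1]>y0); print(nm,m.sum(),np.median(L[m],0).round(4),np.polyfit(L[m][:,0],L[m][:,1],1).round(4))
cv2.imwrite('pics/side14.png',cv2.resize(c['frame'][100:260,110:310],None,fx=4,fy=3.7,interpolation=cv2.INTER_CUBIC))
"
```

```text
time: 22.85
tool_pos: [0.5031, 0.212, 0.1596]
ee_rot: [0.001, 0.049, 0.999, -0.001]
force: [-0.5, 0.8, -5.6]
width: 0.011
time: 23.48
tool_pos: [0.5031, 0.2121, 0.1597]
ee_rot: [0.001, 0.049, 0.999, -0.001]
force: [-0.3, -0.1, -5.6]
width: 0.0107
[[0.5031, 0.2121, 0.1597], [0.5031, 0.2121, 0.1597], [0.5031, 0.2121, 0.1596]] [-0.3 -0.3 -5. ] 23.725
top [ 0.5023  0.2105 -0.0949  0.0937  0.1382  0.0017 -0.0052  0.2137] -5.44 [5.0e-05 1.0e-05 3.4e-04]
side [ 0.5026  0.2066 -0.0998  0.0937  0.1386 -0.0007 -0.0045  0.2115] -5.72 [9.00e-05 7.00e-05 2.65e-03]
shift needed top [0.0001 0.0009] yaw -0.08
f rim 122 [-0.0042 -0.1426  0.0979] [-0.0074 -0.1425]
h rim 159 [-0.0041 -0.1436  0.213 ] [ 1.000e-04 -1.432e-01]
h bar 118 [-0.0024 -0.0693  0.2205] [-0.0001 -0.0692]
```

View pics/side14.png

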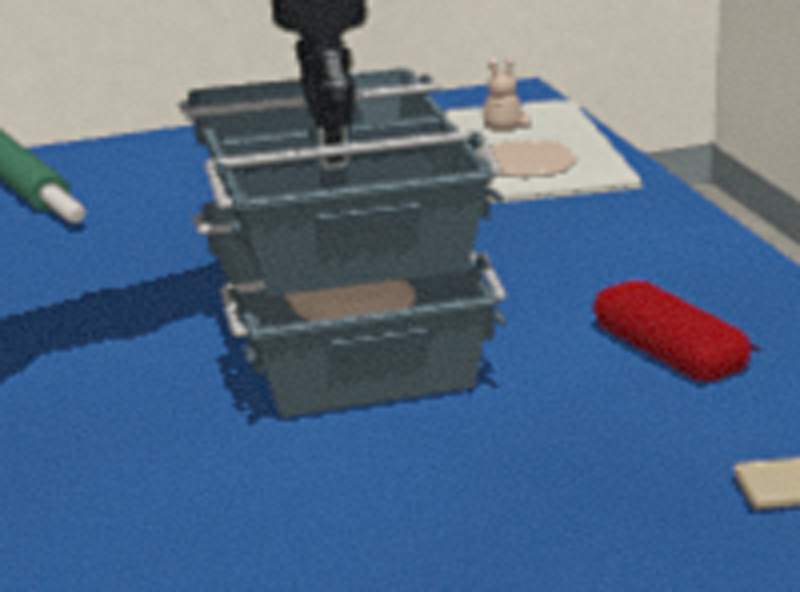

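```bash
python3 -m handwheel '[[0,0.09,-0.2,0.25,0,0],[0,0.09,-0.4,0.25,0,0],[0,0.09,-0.6,0.25,0,0],[0,0.09,-0.8,0.25,0,0],[0,0.09,-0.9,0.25,0,0]]'; python3 meas.py .205
```

```text
time: 24.4
tool_pos: [0.503, 0.2129, 0.1505]
ee_rot: [0.0, 0.049, 0.999, 0.001]
force: [-0.7, -0.5, -5.1]
width: 0.011
[[0.503, 0.2129, 0.1504], [0.5031, 0.2129, 0.1506], [0.5031, 0.213, 0.1507]] [-0.4  0.4 -5.1] 24.65
top [ 5.021e-01  2.107e-01 -9.440e-02  9.380e-02  1.377e-01 -3.000e-04
 -6.000e-04  2.045e-01] -5.41 [4.0e-05 6.0e-05 6.2e-04]
side [ 0.5028  0.2075 -0.0987  0.0937  0.1388 -0.0025 -0.0024  0.2022] -5.66 [1.6e-04 7.0e-05 3.2e-04]
shift needed top [0.0003 0.0007] yaw -0.11
```

```bash
python3 -m handwheel '[[0,0.05,-0.1,0,0,0],[0,0.05,-0.2,0,0,0],[0,0.05,-0.3,0,0,0],[0,0.05,-0.4,0,0,0],[0,0.05,-0.4,0,0,0]]'; python3 meas.py .2
```

```text
time: 25.32
tool_pos: [0.5031, 0.2135, 0.1466]
ee_rot: [0.001, 0.049, 0.999, 0.001]
force: [-0.2, 0.1, -5.2]
width: 0.0106
[[0.5031, 0.2135, 0.1467], [0.5031, 0.2135, 0.1467], [0.5031, 0.2135, 0.1468]] [-0.3 -0.6 -4.4] 25.575
top [ 5.022e-01  2.114e-01 -9.520e-02  9.370e-02  1.378e-01 -5.000e-04
 -1.600e-03  2.006e-01] -5.46 [8.0e-05 6.0e-05 6.9e-04]
side [ 0.5027  0.2079 -0.1004  0.0937  0.1386 -0.0024 -0.0028  0.1981] -5.75 [1.0e-05 1.2e-04 8.1e-04]
shift needed top [0.0002 0.    ] yaw -0.06
```

```bash
python3 -m handwheel '[[0,0,-0.05,0,0,0],[0,0,-0.1,0,0,0],[0,0,-0.15,0,0,0],[0,0,-0.15,0,0,0],[0,0,-0.15,0,0,0]]'; python3 meas.py .2
```

```text
time: 26.25
tool_pos: [0.5033, 0.2136, 0.1463]
ee_rot: [0.001, 0.049, 0.999, 0.001]
force: [-4.2, -1.1, 8.3]
width: 0.011
[[0.5033, 0.2137, 0.1464], [0.5033, 0.2136, 0.1464], [0.5033, 0.2136, 0.1464]] [-5.2 -1.   9. ] 26.5
top [ 0.5025  0.2115 -0.096   0.0938  0.1379 -0.0009 -0.0027  0.2003] -5.5 [2.0e-05 4.0e-05 3.3e-04]
side [ 0.503   0.208  -0.1006  0.0936  0.1386 -0.0026 -0.0024  0.1979] -5.76 [2.00e-05 5.00e-05 2.51e-03]
shift needed top [-0.0001 -0.0001] yaw -0.02
```

```bash
python3 -m handwheel '[[0,0,0,0,0,0],[0,0,0,0,0,0],[0,0,0,0,0,0],[0,0,0,0,0,0],[0,0,0,0,0,0]]' 4; python3 -m handwheel '[[0,0,1,0,0,0],[0,0,4,0,0,0],[0,0,8,0,0,0],[0,0,12,0,0,0],[0,0,16,0,0,0]]'; python3 -m handwheel '[[0,-3,0,0,0,0],[0,-8,0,0,0,0],[-0.5,-14,0,0,0,0],[-1,-20,0,0,0,0],[-1,-26,0,0,0,0]]';python3 -m handwheel '[[0,-1,0,0,0,0],[0,-1,0,0,0,0],[0,-1,0,0,0,0],[0,-1,0,0,0,0],[0,-1,0,0,0,0]]'; python3 meas.py .2; python3 -c "
from fit import *
for n in('side','top'):
    c=dict(np.load(n+'.npz')); cv2.imwrite('pics/%s15.png'%n,cv2.resize(c['frame'][80:320,80:400],None,fx=2.5,fy=2.5,interpolation=cv2.INTER_CUBIC))
"
```

```text
time: 27.18
tool_pos: [0.5033, 0.2136, 0.1463]
ee_rot: [0.001, 0.049, 0.999, 0.001]
force: [-0.1, -0.5, 0.5]
width: 0.0399
time: 27.8
tool_pos: [0.5032, 0.2135, 0.3085]
ee_rot: [0.001, 0.049, 0.999, 0.002]
force: [0.0, 1.0, 0.9]
width: 0.0398
time: 28.42
tool_pos: [0.4927, -0.0483, 0.3095]
ee_rot: [0.002, 0.049, 0.999, 0.002]
force: [1.6, 0.9, -0.4]
width: 0.0402
time: 29.05
tool_pos: [0.4928, -0.0573, 0.3094]
ee_rot: [0.002, 0.048, 0.999, 0.002]
force: [-0.2, -0.7, -0.3]
width: 0.0402
[[0.4928, -0.0575, 0.3094], [0.4928, -0.0579, 0.3094], [0.4928, -0.0582, 0.3094]] [ 0.1 -0.2  0.3] 29.3
top [ 5.026e-01  2.125e-01 -9.760e-02  9.370e-02  1.388e-01 -2.000e-04
 -1.100e-03  2.006e-01] -5.59 [4.e-05 2.e-05 5.e-05]
side [ 0.5029  0.208  -0.1006  0.0935  0.1388 -0.0037 -0.0046  0.1977] -5.77 [6.00e-05 1.80e-04 1.71e-03]
shift needed top [-0.0002 -0.0011] yaw 0.07
```

View pics/side15.png

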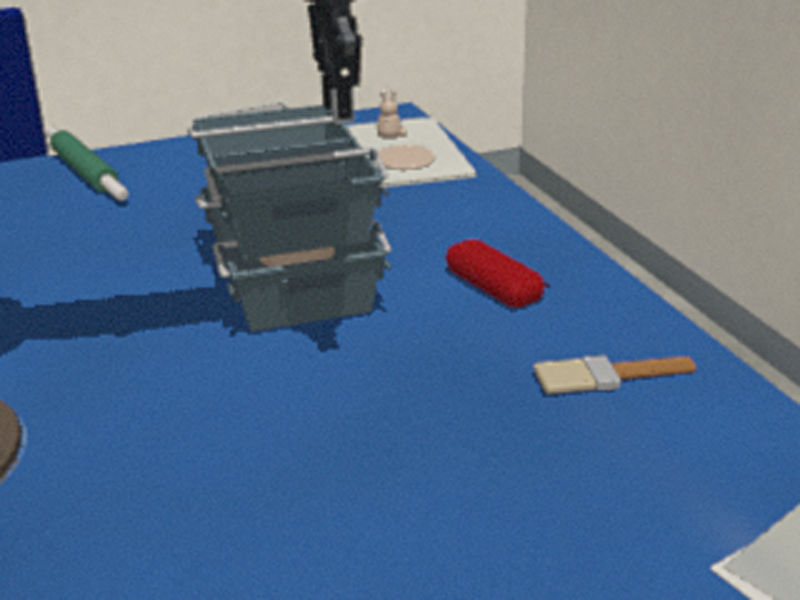

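View pics/top15.png

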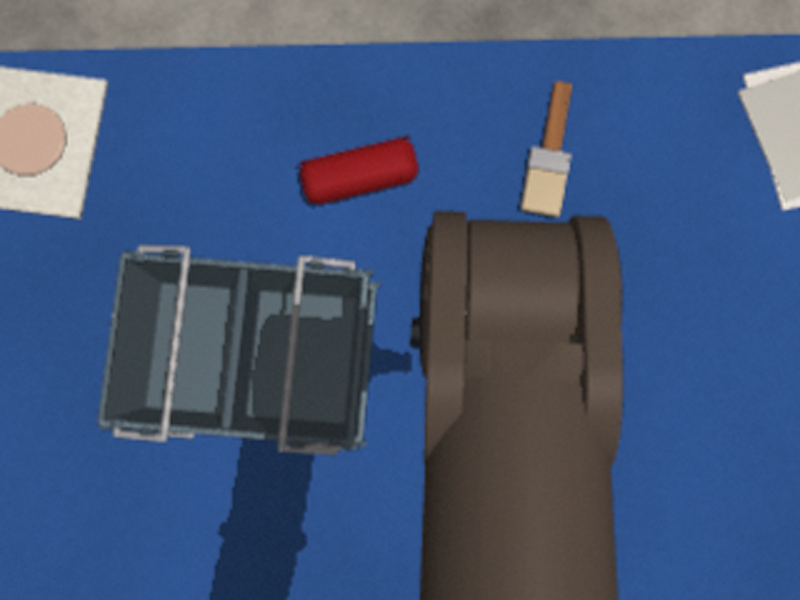

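```bash
python3 -c "
from h import *
print(sign_off())"
```

```text
the job is handed in; nothing more can be done
None
```

I swung both bails of the filled tote over and pressed each one home. I then set the empty tote on top, released it, moved the arm clear and signed off at about 29 s of the 72 s allowed.

**Bails:** Each press ended at 26–28 N with the tool at home height. With the arm clear, the top camera put the bars 65 mm either side of the middle, with their tops at about 106 mm. Home is 108 mm, and that camera reads roughly 1.5 mm low.

**Stacking:** Contact came 102 mm above where the tool held the tote on the table, which is fully home (108 mm would mean riding on the bails). The contact force peaked near 14 N. After release the rim was level, within about 1 mm in y and 0.1° in yaw of the filled tote by the top camera.

**Disagreements and a miss:**
- The side camera read y about 3–4 mm lower than the top camera throughout. It showed the same offset on the filled tote, so I corrected for it.
- The fingertips looked about 24 mm higher in the images than the reported tool position. My first grasp of bail a therefore closed above the bar and touched nothing. I allowed for the offset after that.
- The force reading drifted by about 1 N.

**Surroundings:** At their lowest over the jars the fingertips were about 15 mm above the lids. The arm never worked near the glasses case or the brush, and the last pictures showed no sign of either having moved, though I did not measure it.

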